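# Open the push-and-turn cap of a clamped sample vessel

## Task

Open the clamped steel sample vessel that has the tall knobbed safety cap: press the cap down against its spring while turning it counter-clockwise, regrasping as often as needed, until the thread lets go, then lift the cap off and stand it upright, on its rim, in the free part of the steel tray. Set it down rather than dropping it, leave the white beaker in the tray where it is, and do not push or knock over the other things on the bench.

Things in the scene. Friction and masses are not known exactly. Their poses are not given: they have to be found in the camera images.
- cap_knob (a point): black safety cap, loose once unscrewed: hollow skirt 70 mm in diameter, 36 mm high, and on it a coaxial solid ribbed knob 50 mm in diameter, 40 mm high (76 mm in all, about 0.22 kg). This point: on its axis, inside the knob, 22 mm above the skirt's shoulder, 18 mm below the cap's top, 58 mm above its lower rim; a good height to grasp. z is up along the axis
- cap_top (a point): centre of the cap's flat top. Unpressed, the cap is locked: it must be held 5 to 9 mm (its limit) below its sprung-up height, taking 8 to 10 N, all the while it turns; that height rises 0.8 mm per rad unscrewed. Let go, it springs up, or catches up to 5 mm lower. Turning back while pressed screws it on, so let go between strokes; each may lose up to 0.3 rad in play
- thread (a joint): how far the cap's thread has been unscrewed, rad: 0 tight (always so at the start), growing counter-clockwise seen from above; the cap can be lifted off from 3.6 and comes against a stop at 4.2. Needs about 0.15 N m
- vessel_mouth (a point): fixed steel vessel, 76 mm in diameter on a grey 124 mm round foot. This point: on its upright axis, 85 mm above the bench, level with the closed cap's lower rim. Its x axis points to its clamp post, a steel rod 12 mm in diameter, 240 mm tall, 85 mm from the axis: in the way of the gripper's body at some finger directions, and of the cap when carried past
- flat_vessel: another fixed vessel on the same kind of foot, shorter, with a wide flat black lid 94 mm in diameter, top 80 mm above the bench, and no post; not to be opened. Origin at the centre of its underside
- tray_floor (a point): centre of the floor of the fixed shallow steel tray, 120 mm along its x by 240 mm along its y, walls 3 mm thick and 14 mm high, floor 3 mm above the bench (this point is on the floor's upper face); the cap goes here
- beaker_mid (a point): white ceramic beaker standing in the tray, 44 mm in diameter, 55 mm high, somewhere along the tray's middle line; this point is its centre. The cap goes in the longer free part beside it
- bowl_mid (a point): steel bowl, 96 mm across, 45 mm high, loose on the bench; centre half-way up
- bottle_mid (a point): white plastic bottle, 56 mm in diameter, 130 mm high, loose; centre half-way up
- slide_box_mid (a point): clear plastic slide box, 85 by 60 by 35 mm high, loose; its centre
- jar_mid (a point): glass jar with white lid, 64 mm in diameter, 75 mm high, loose; centre half-way up
- spatula_grip (a point): flat steel lab spatula, 160 mm long, lying loose on the bench to the robot's right; a point on its handle
Mind the look-alikes: they are no part of the job. Of the things that look like the part that bears cap_knob, the middle-sized one is meant. What is shaped like the part that bears thread but green is not meant.

How it is judged:
On the way, in this order (a step that is already met when the one before it is completed fails the run):
1. the thread is unscrewed with the cap still on the vessel (value of joint thread above 2.9 rad and horizontal distance between cap_knob and vessel_mouth below 0.012 m and z of cap_knob in the frame of vessel_mouth below 0.076 m), for 0.1 s.
2. the cap is lifted clear of the vessel (z of cap_knob in the frame of vessel_mouth above 0.105 m), for 0.1 s.
At the end, for the whole second after the job is handed in: The cap stands at rest and released in the tray, flat on the tray's floor (within 6 mm in height), upright within 0.08 rad, its axis within 40 mm (x) and 100 mm (y) of the tray's centre, and the thread is still unscrewed (over 2.8 rad) (x of cap_knob in the frame of tray_floor between -0.04 and 0.04 m and y of cap_knob in the frame of tray_floor between -0.1 and 0.1 m and z of cap_knob in the frame of tray_floor between 0.052 and 0.062 m and angle between cap_knob's own z axis and vertical below 0.08 rad and linear speed of cap below 0.02 m/s and value of joint thread above 2.8 rad); the robot touches nothing.
It fails at once if the cap is let go more than about a centimetre above where it lands (linear speed of cap above 0.5 m/s and contact force between cap and the fingers below 0.05 N and horizontal distance between cap_knob and vessel_mouth above 0.05 m).
It fails at once if the beaker in the tray is moved (over 15 mm) (distance of beaker_mid from where it was at the start of the episode above 0.015 m).
It fails at once if a thing on the bench is pushed over 25 mm or knocked over (distance of any of bowl_mid, bottle_mid, slide_box_mid, jar_mid, spatula_grip from where it was at the start of the episode above 0.025 m).
It also fails if it takes over 72 s, if anything falls off the work surface, if the arm or the gripper's body presses on something with over 40 N, if the wrist force passes 120 N, or if a joint passes its speed limit or range.

## Robot

A 6-joint arm with a two-finger parallel gripper is mounted at the origin on the work surface. World frame = base frame: x ahead of the robot, y to its left, z up, the work surface at z = 0. Lengths are in m, angles in rad, forces in N, time in s.
With the tool pointing down it reaches from about 0.35 to 0.975 m from the base axis. Payload 4.9 kg.
Tool frame: the origin (TCP) lies on the centre line of the jaws, within the pads' length; the fingertips stand ctrl.nose_length ahead of it and the grasp point (between the pads) lies 2 mm behind it (ctrl.nose_length is the distance from the TCP to the fingertips, in m); z points along the fingers, y is the direction in which the jaws open and shut (so a half turn about z gives the same grasp; the last joint's range is limited). The gripper opens to 85 mm and grips with 20 to 120 N. Pads are 22 mm wide; open, the fingers measure 114 mm over their backs; the gripper's body (76 mm by 85 mm) begins 54 mm behind the grasp point. The pads swing forward as they close: fully open they stand 13 mm farther back than shut.
Start: joints at [-1.37, 0.053, 1.613, -0, 1.476, -0.119], TCP at [0.196, -0.593, 0.211] pointing down, gripper open.
Joint ranges: [-3.01, 3.01], [-1.01, 2.22], [0.06, 2.58], [-1.02, 4.17], [0.09, 2.62], [-3.14, 3.14]. Speed limits (rad/s): [2.57, 2.57, 3.14, 3.14, 3.14, 3.14].

## Interface

Orientations are given as a rotation vector (axis times angle).
In Python, from station import sensors, get_image, order, ctrl gives the robot as it stands.
- The arm moves only by the tool move_arm, never from a script. Its argument "increments" is a list of rows, each a list of 5 numbers: the shift along the tool's x, y, z in cm, then the turn about the tool's z in degrees, then the finger opening in cm, from 0 to 8.54. In form: [[dx, dy, dz, twist, gripper], ...]. A call has 1 to 5 rows; each row is the pose to reach, as a shift and turn from the pose commanded when the call began, along the tool's axes at that moment; what a row does not reach only later rows make up. A row lasts 1/8 s, in which the tool goes at most 62.5 mm and 10.7 degrees, less where a joint would pass 70% of its speed; a pose out of reach is approached as far as the arm can. A call with a gripper value outside its range is refused whole. The fingers move at their own pace and stop on an object; "newtons" is the grip in N (left out, the last holds). Time passes only in rows, so rows that repeat a pose let the fingers close. It gives the time, the measured TCP pose, the force and the opening at its end, in the units of the state.
- sensors.get_obs(): the state, without advancing time (a new reading comes with each control period).
- get_image(name): name is "scene" or "side" or "wrist"; returns a dict with "image" (480x640x3 uint8, red, green, blue), "K" (3x3 intrinsics, pixels), "D" ([k1, k2, p1, p2, k3] as OpenCV has them; the pictures are not rectified), "R" (3x3) and "t" (3): a world point X has camera coordinates R X + t. Camera axes: x right, y down, z forward; pixel columns grow to the right and rows downward; lengths in m; the calibration is good to about 2 mm. A picture is of the moment at which its call begins. There is no depth.
- order.finish_job(): hands the job in, once; it reports no verdict.
The state is a dict: "t": time; "q": joint angles; "dq": joint speeds; "effort": joint torques, N m; "tool_pos": TCP position; "tool_rot": TCP orientation; "contact_force": force on the tool from outside, world axes, zero at the start; "wrist_torque": the same for the moment, N m; "opening": finger opening in m.
Only numpy, scipy, OpenCV 4.12 (cv2) and the standard library are available. Lean on these libraries where they do the work, as an engineer would, in place of code of your own. Each camera call takes 0.05 s, during which the arm holds its last target.

## Working session

There is one attempt and no reset: what is moved stays moved. The work goes in short steps, Python scripts to look and compute and a tool call to move; the robot and the scene stay as the last step left them, time stands still between calls to the robot, and variables do not carry over. Pictures are saved under pics/ and viewed, and the job is handed in when it is done.

Besides the shell and the picture viewer there is one more tool, called after "Emit:" by a JSON object that holds its "api" and its "payload". move_arm: Moves the arm, as the interface text tells. Its arguments: {"type":"object","properties":{"increments":{"type":"array"},"newtons":{"type":"number"}},"required":["increments"]}

```bash
ls; mkdir -p pics; python3 - <<'E'
from station import sensors, get_image, order, ctrl
import cv2,numpy as np
print(sensors.get_obs(), ctrl.nose_length)
for n in ["scene","side","wrist"]:
    d=get_image(n); cv2.imwrite(f"pics/{n}0.png",d["image"][:,:,::-1])
    np.savez(f"pics/{n}0.npz",**d)
    print(n,d["K"].tolist(),d["D"],d["R"].tolist(),d["t"])
E
```

```text
pics
{'t': 0.0, 'q': array([-1.36998986e+00,  5.33771767e-02,  1.61430541e+00, -4.55117396e-05,
        1.47597514e+00, -1.19027811e-01]), 'dq': array([-0.00025284,  0.00035623,  0.00098506,  0.00196539,  0.00113281,
        0.00081529]), 'effort': array([ 9.73167880e-04, -3.93680799e+01, -3.70177352e+01, -1.75201790e-04,
        7.02461286e-03,  9.35052782e-06]), 'tool_pos': array([ 0.19634307, -0.59265799,  0.20944364]), 'tool_rot': array([-3.09947116e+00, -4.99934398e-01,  2.03568141e-04]), 'contact_force': array([-0.43629277, -0.63274535, -1.56229303]), 'wrist_torque': array([-0.03584805,  0.00439369, -0.02343038]), 'opening': 0.08507307024328538} 0.017
scene [[602.246490346089, 0.0, 315.4906671753653], [0.0, 602.246490346089, 234.64079598353456], [0.0, 0.0, 1.0]] [-0.13415233  0.          0.          0.          0.        ] [[0.31682921204155984, 0.9484815139695533, -0.001438073415519536], [0.725651006266028, -0.24337106737479264, -0.643584602573706], [-0.6107780836787002, 0.2028628630944515, -0.7653736285468008]] [-0.09722903 -0.25322936  2.02321785]
side [[470.9008125181418, 0.0, 326.3018841365484], [0.0, 470.9008125181418, 245.779370411151], [0.0, 0.0, 1.0]] [-0.04327317  0.          0.          0.          0.        ] [[-0.7384020744233767, -0.6740531689416775, -0.02036423155771082], [-0.40684406996662853, 0.46936039696701837, -0.7836955534465866], [0.5378106350940292, -0.570397355532654, -0.6208112253987617]] [0.31088091 0.2852384  1.03546187]
wrist [[371.3438681987531, 0.0, 324.7825839311452], [0.0, 371.3438681987531, 244.8493387048447], [0.0, 0.0, 1.0]] [-0.07460057  0.          0.          0.          0.        ] [[0.3140187534475469, -0.9494152542164619, -0.0017022174778713087], [-0.9090520666545661, -0.3011849025604934, 0.28794442967470407], [-0.27389151610503243, -0.08887254655246081, -0.9576456066181108]] [-0.62481875 -0.03703367  0.3802308 ]
```

View pics/scene0.png

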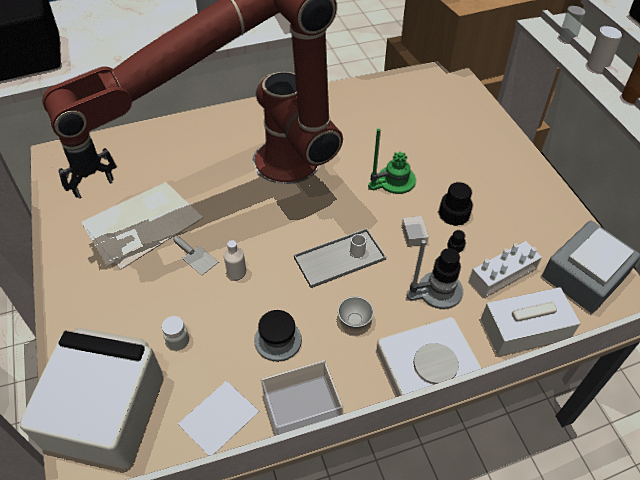

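View pics/side0.png

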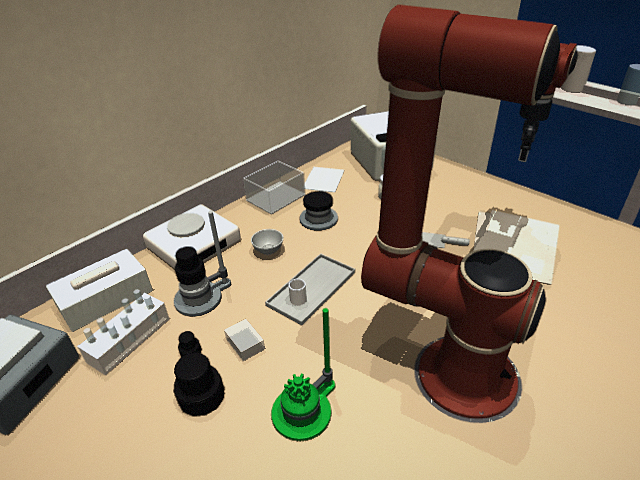

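View pics/wrist0.png

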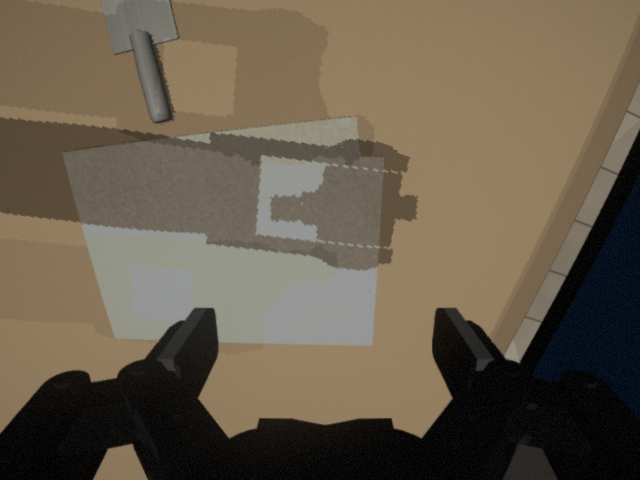

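The scene view shows the target, the clamped steel vessel with the middle-sized black cap, at about (445,275), with its post at (418,270). The tray is at (340,258), with the beaker at its right end (358,245). The green decoy is at (397,175). The big and small black look-alike caps are at (456,203) and (457,240). I'll enlarge this next.

```bash
python3 - <<'E'
import cv2
s=cv2.imread("pics/scene0.png")
cv2.imwrite("pics/c1.png",cv2.resize(s[170:320,380:580],None,fx=4,fy=4,interpolation=cv2.INTER_CUBIC))
cv2.imwrite("pics/c2.png",cv2.resize(s[210:350,240:440],None,fx=4,fy=4,interpolation=cv2.INTER_CUBIC))
s=cv2.imread("pics/side0.png")
cv2.imwrite("pics/c3.png",cv2.resize(s[200:350,160:360],None,fx=4,fy=4,interpolation=cv2.INTER_CUBIC))
E
```

```text
(no output)
```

View pics/c1.png

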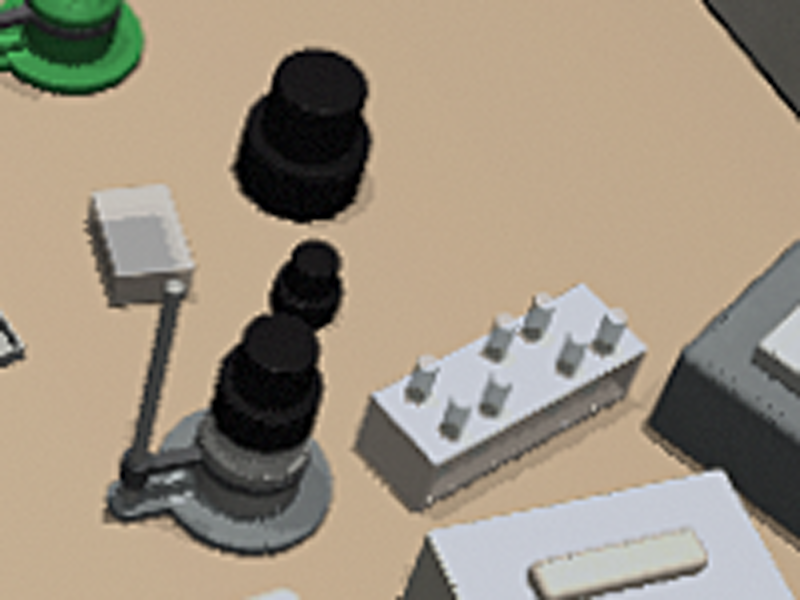

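View pics/c2.png

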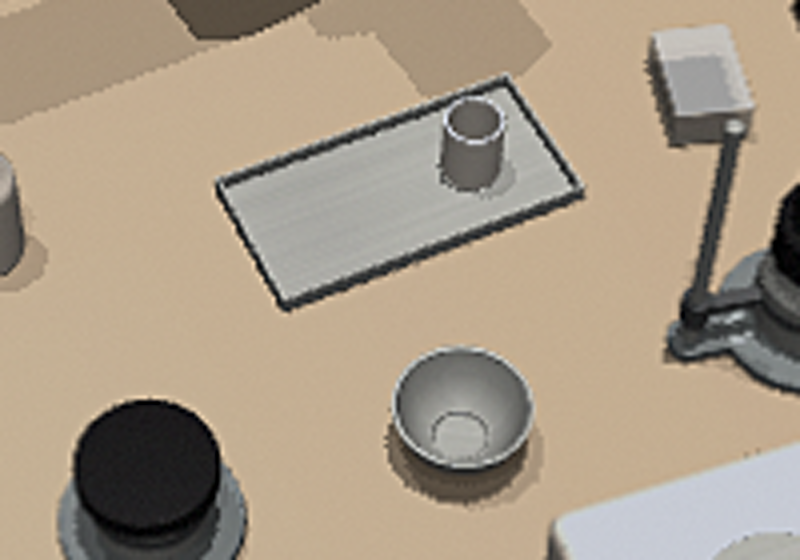

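View pics/c3.png

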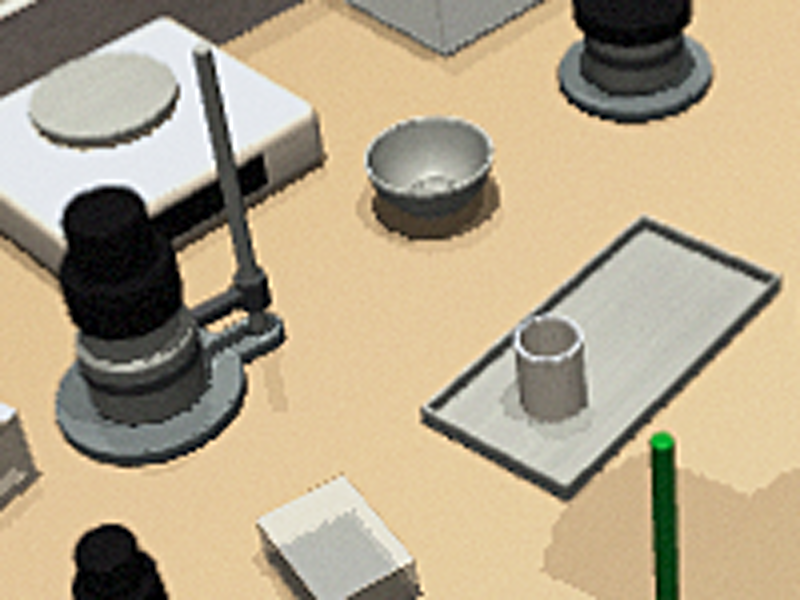

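```bash
cat > h.py <<'E'
import numpy as np,cv2
def load(n): return dict(np.load(f"pics/{n}.npz"))
def ray(d,p):
    u=cv2.undistortPoints(np.array([[p]],float),d["K"],d["D"])[0,0]
    v=d["R"].T@np.array([u[0],u[1],1]); c=-d["R"].T@d["t"]; return c,v/np.linalg.norm(v)
def onz(d,p,z):
    c,v=ray(d,p); return c+v*(z-c[2])/v[2]
def tri(*dp):
    A=np.zeros((3,3));b=np.zeros(3)
    for d,p in dp:
        c,v=ray(d,p);P=np.eye(3)-np.outer(v,v);A+=P;b+=P@c
    X=np.linalg.solve(A,b); return X,[np.linalg.norm((np.eye(3)-np.outer(v,v))@(X-c))*1e3 for d,p in dp for c,v in [ray(d,p)]]
def proj(d,X):
    return cv2.projectPoints(np.array(X,float).reshape(-1,1,3),cv2.Rodrigues(d["R"])[0],d["t"],d["K"],d["D"])[0].reshape(-1,2)
E
python3 - <<'E'
from h import *
np.set_printoptions(precision=4,suppress=True)
s=load("scene0");e=load("side0")
c1=lambda x,y:(380+x/4-.375,170+y/4-.375)
c2=lambda x,y:(240+x/4-.375,210+y/4-.375)
c3=lambda x,y:(160+x/4-.375,200+y/4-.375)
print("cap",tri((s,c1(281,343)),(e,c3(104,208))), onz(s,c1(281,343),.161),onz(e,c3(104,208),.161))
print("post",tri((s,c1(174,288)),(e,c3(203,50))), onz(s,c1(174,288),.24),onz(e,c3(203,50),.24))
print("beaker",tri((s,c2(474,121)),(e,c3(550,340))))
print("bowl",tri((s,c2(463,408)),(e,c3(430,160))))
T1=[c2(*p) for p in [(220,183),(508,78),(582,190),(287,305)]]
T2=[c3(*p) for p in [(778,280),(568,495),(427,415),(645,220)]]
for a,b in zip(T1,T2): print("tray",tri((s,a),(e,b)),onz(s,a,.015),onz(e,b,.015))
# slidebox top
for p in [(93,193),(166,187),(192,265),(110,290)]: print("box",onz(s,c1(*p),.035))
print("foot",onz(s,c1(255,487),.01))
print("bottle",onz(s,(235,275),0),"flat",onz(s,(277,328),.08),"jar",onz(s,(174,327),.075))
E
```

```text
cap (array([0.65  , 0.2533, 0.16  ]), [np.float64(0.7355465705290781), np.float64(0.7355465705290688)]) [0.651  0.2534 0.161 ] [0.6483 0.2533 0.161 ]
post (array([0.6399, 0.1697, 0.2371]), [np.float64(0.4808307638971375), np.float64(0.4808307638969488)]) [0.6422 0.1687 0.24  ] [0.6358 0.1715 0.24  ]
beaker (array([0.446 , 0.0818, 0.0554]), [np.float64(0.6704344922817375), np.float64(0.6704344922818044)])
bowl (array([ 0.6612, -0.0077,  0.0389]), [np.float64(0.543012539638103), np.float64(0.5430125396381564)])
tray (array([ 0.4069, -0.098 ,  0.0094]), [np.float64(0.8129330152855269), np.float64(0.8129330152856048)]) [ 0.4118 -0.0986  0.015 ] [ 0.4025 -0.0939  0.015 ]
tray (array([0.378 , 0.1381, 0.0068]), [np.float64(0.8268832734849556), np.float64(0.8268832734848832)]) [0.385  0.1356 0.015 ] [0.372  0.1423 0.015 ]
tray (array([0.4949, 0.1495, 0.0069]), [np.float64(0.9829719410058341), np.float64(0.9829719410058625)]) [0.5011 0.1471 0.015 ] [0.4878 0.1535 0.015 ]
tray (array([ 0.523 , -0.0861,  0.0075]), [np.float64(1.8373550151329068), np.float64(1.8373550151329892)]) [ 0.5294 -0.0864  0.015 ] [ 0.516  -0.0814  0.015 ]
box [0.3937 0.2482 0.035 ]
box [0.4057 0.3032 0.035 ]
box [0.4819 0.2889 0.035 ]
box [0.4843 0.2217 0.035 ]
foot [0.6615 0.2568 0.01  ]
bottle [ 0.4144 -0.2781  0.    ] flat [ 0.6687 -0.2228  0.08  ] jar [ 0.5813 -0.471   0.075 ]
```

```bash
python3 - <<'E'
from h import *
from scipy.spatial.transform import Rotation as Ro
np.set_printoptions(precision=4,suppress=True)
w=load("wrist0"); R=Ro.from_rotvec([-3.09947116e+00, -4.99934398e-01,  2.03568141e-04]).as_matrix(); p=np.array([ 0.19634307, -0.59265799,  0.20944364])
c=-w["R"].T@w["t"]; print("cam in tool",R.T@(c-p)); print(R)
s=cv2.imread("pics/scene0.png")
cv2.imwrite("pics/c4.png",cv2.resize(s[70:210,30:150],None,fx=4,fy=4,interpolation=cv2.INTER_CUBIC))
s=cv2.imread("pics/side0.png")
cv2.imwrite("pics/c5.png",cv2.resize(s[20:180,480:600],None,fx=4,fy=4,interpolation=cv2.INTER_CUBIC))
# tcp + body outlines in scene
d=load("scene0")
for q in [(0,0,0),(0,0,.017),(0,.0425,.017),(0,-.0425,.017),(0,.057,.0),(0,.0425,-.056),(0,-.0425,-.056),(.038,.0425,-.056)]:
    print(q,proj(d,p+R@np.array(q))[0])
E
```

```text
cam in tool [ 0.0737  0.0008 -0.1643]
[[ 0.9493  0.3144 -0.0005]
 [ 0.3144 -0.9493  0.002 ]
 [ 0.0002 -0.0021 -1.    ]]
(0, 0, 0) [ 97.9113 197.745 ]
(0, 0, 0.017) [ 99.5741 201.973 ]
(0, 0.0425, 0.017) [ 85.531  208.8512]
(0, -0.0425, 0.017) [113.448  195.2063]
(0, 0.057, 0.0) [ 78.8775 207.0228]
(0, 0.0425, -0.056) [ 77.706  190.3202]
(0, -0.0425, -0.056) [106.6711 176.5155]
(0.038, 0.0425, -0.056) [ 83.0565 198.5784]
```

View pics/c4.png

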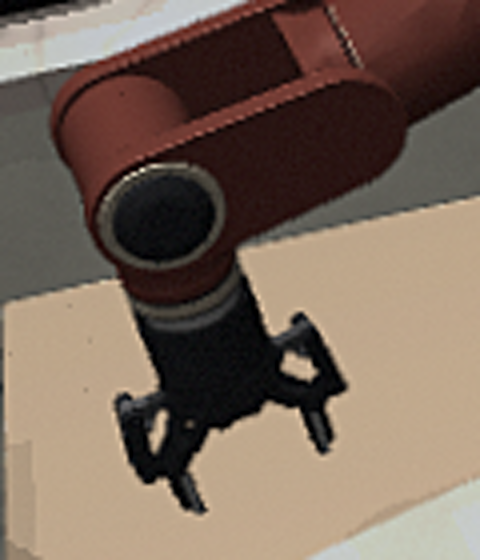

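View pics/c5.png

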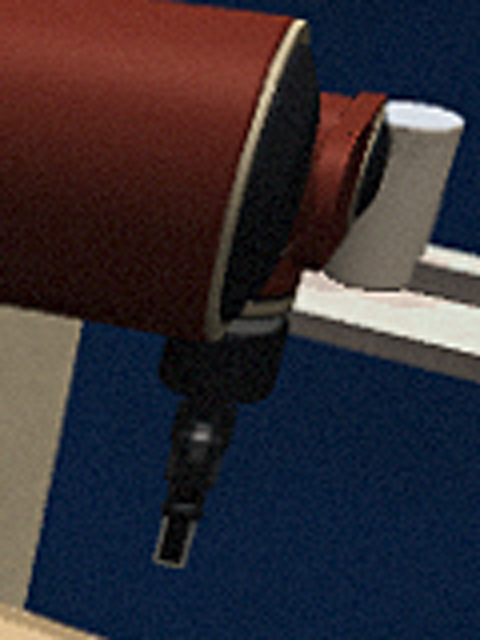

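Emit:
{"api": "move_arm", "payload": {"increments": [[3.5,-3.8,-2.2,0,8.5],[7,-7.6,-4.4,0,8.5],[10.5,-11.4,-6.6,0,8.5],[14,-15.2,-8.8,0,8.5],[17.5,-19,-11,0,8.5]]}}

```text
t: 0.78
tool_pos: [0.3032, -0.3562, 0.3211]
tool_rot: [-3.101, -0.5, -0.0]
contact_force: [1.6, -0.3, 0.4]
opening: 0.085
```

```bash
python3 - <<'E'
from h import *
d=load("scene0"); e=load("side0")
print("green post base",onz(d,(375,186),0), tri((d,(377.5,129)),(e,(325.5,309.5))))
E
```

```text
green post base [0.21108811 0.2347509  0.        ] (array([0.21001336, 0.22520601, 0.23950732]), [np.float64(0.6421085186891082), np.float64(0.6421085186889222)])
```

Emit:
{"api": "move_arm", "payload": {"increments": [[4.1,-4.6,0,0,8.5],[8.2,-9.2,0,0,8.5],[12.3,-13.8,0,0,8.5],[16.4,-18.4,0,0,8.5],[20.5,-23,0,0,8.5]]}}

```text
t: 1.4
tool_pos: [0.4255, -0.0731, 0.3206]
tool_rot: [3.101, 0.5, 0.001]
contact_force: [0.8, -1.0, 0.3]
opening: 0.0848
```

Emit:
{"api": "move_arm", "payload": {"increments": [[4.1,-4.6,0,0,8.5],[8.2,-9.2,0,0,8.5],[12.3,-13.8,0,0,8.5],[16.4,-18.4,0,0,8.5],[20.5,-23,0,0,8.5]]}}

```text
t: 2.02
tool_pos: [0.5478, 0.2097, 0.3204]
tool_rot: [3.101, 0.501, -0.0]
contact_force: [0.8, -0.4, 0.5]
opening: 0.0849
```

```bash
python3 - <<'E'
from station import sensors, get_image
import cv2,numpy as np
for n in ["wrist","scene","side"]:
    d=get_image(n); cv2.imwrite(f"pics/{n}1.png",d["image"][:,:,::-1])
    np.savez(f"pics/{n}1.npz",**d)
o=sensors.get_obs(); print(o["t"],o["tool_pos"],o["tool_rot"],o["q"],o["dq"])
E
```

```text
2.175 [0.54739691 0.20990898 0.31894782] [ 3.10033145  0.50613868 -0.00482276] [ 2.39256984e-01 -7.82152381e-02  1.56478225e+00  2.34294121e-05
  1.65810353e+00  1.48640426e+00] [-0.04927969 -0.04945215  0.02835741 -0.01579379  0.01352947 -0.01122779]
```

View pics/wrist1.png

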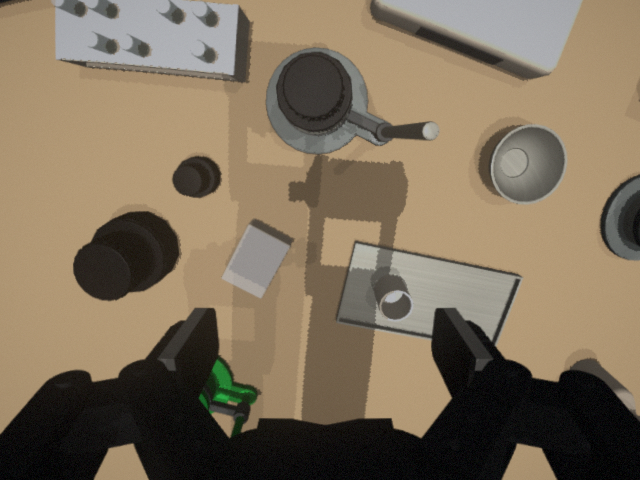

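View pics/scene1.png

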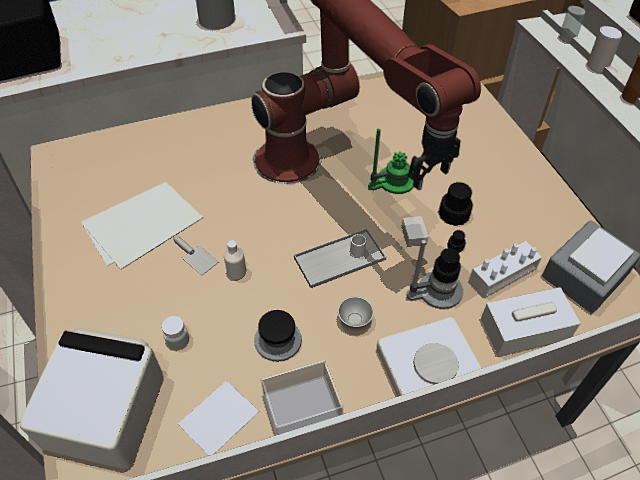

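```bash
python3 - <<'E'
import cv2,numpy as np
s=cv2.imread("pics/wrist1.png")
c=cv2.resize(s[35:165,250:450],None,fx=4,fy=4,interpolation=cv2.INTER_CUBIC)
c=np.clip(c.astype(float)*1.8,0,255).astype(np.uint8)
cv2.imwrite("pics/c6.png",c)
E
```

```text
(no output)
```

View pics/c6.png

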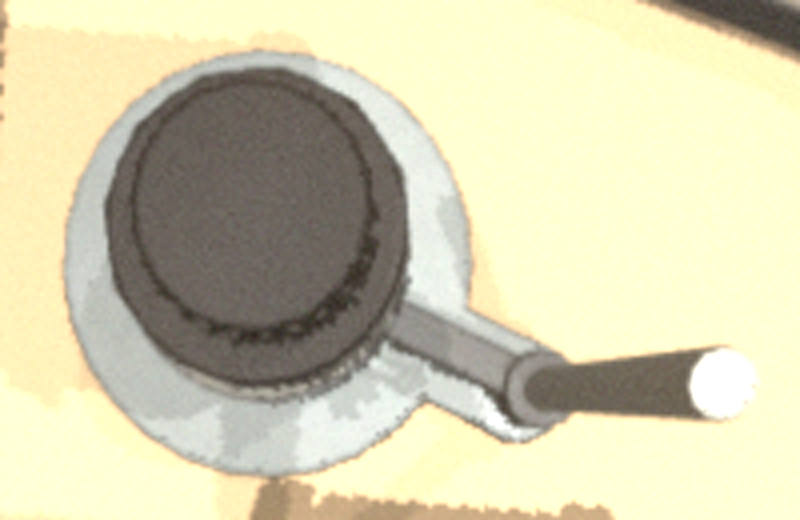

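```bash
python3 - <<'E'
from h import *
np.set_printoptions(precision=4,suppress=True)
s=load("scene0");e=load("side0");w=load("wrist1")
c6=lambda x,y:(250+x/4-.375,35+y/4-.375)
print("knob",onz(w,c6(253,203),.161),"shoulder",onz(w,c6(258,228),.121),"foot",onz(w,c6(268,262),.01),"post",onz(w,c6(722,384),.24))
print(tri((s,(449.9,255.4)),(e,(185.6,251.6)),(w,c6(253,203))))
print(tri((s,(423.1,241.6)),(e,(210.4,212.1)),(w,c6(722,384))))
for p in [(357,242),(521,278),(338,320)]: print("tray",onz(w,p,.015))
print("beaker top",onz(w,(395,306),.058))
E
```

```text
knob [0.6516 0.2535 0.161 ] shoulder [0.6509 0.2533 0.121 ] foot [0.6526 0.2539 0.01  ] post [0.6415 0.1692 0.24  ]
(array([0.6508, 0.2532, 0.1601]), [np.float64(0.6167569703303197), np.float64(1.1692583029114174), np.float64(0.9308368361303512)])
(array([0.6409, 0.1691, 0.2374]), [np.float64(0.8476796209194027), np.float64(0.9434518805389066), np.float64(0.9999984543214121)])
tray [0.501  0.1485 0.015 ]
tray [ 0.524  -0.0863  0.015 ]
tray [0.3847 0.1351 0.015 ]
beaker top [0.4473 0.0817 0.058 ]
```

Emit:
{"api": "move_arm", "payload": {"increments": [[5.6,-0.4,0,-2,8.5],[11.2,-0.8,0,-4,8.5],[11.2,-0.8,4,-4,8.5],[11.2,-0.8,9,-4,8.5],[11.2,-0.8,11,-4,8.5]]}}

```text
t: 2.8
tool_pos: [0.6494, 0.2487, 0.2064]
tool_rot: [3.082, 0.606, -0.01]
contact_force: [-0.7, 0.6, -0.6]
opening: 0.0853
```

```bash
cat > o.py <<'E'
from station import sensors
import numpy as np
from scipy.spatial.transform import Rotation as Ro
np.set_printoptions(precision=4,suppress=True)
o=sensors.get_obs(); R=Ro.from_rotvec(o["tool_rot"]).as_matrix(); p=o["tool_pos"]
yaw=np.degrees(np.arctan2(R[1,0],R[0,0]))
print("t",o["t"],"p",p,"yaw",yaw,"z",R[:,2],"q6",np.degrees(o["q"][5]),"F",o["contact_force"],"T",o["wrist_torque"],"op",o["opening"])
def to(x,y,z): print("move",R.T@(np.array([x,y,z])-p)*100)
E
python3 - <<'E'
from o import *
to(.651,.2533,.143)
from h import *
from station import get_image
for n in ["wrist","side"]:
    d=get_image(n); cv2.imwrite(f"pics/{n}2.png",d["image"][:,:,::-1]); np.savez(f"pics/{n}2.npz",**d)
s=cv2.imread("pics/side2.png"); cv2.imwrite("pics/c7.png",cv2.resize(s[150:330,100:300],None,fx=4,fy=4)[:600])
E
```

```text
t 2.8 p [0.6494 0.2487 0.2064] yaw 22.24492846104831 z [-0.0062 -0.0019 -1.    ] q6 82.59381130397371 F [-0.6937  0.5976 -0.5651] T [ 0.004  -0.0564 -0.029 ] op 0.0853332870975101
move [ 0.3602 -0.3621  6.335 ]
```

View pics/c7.png

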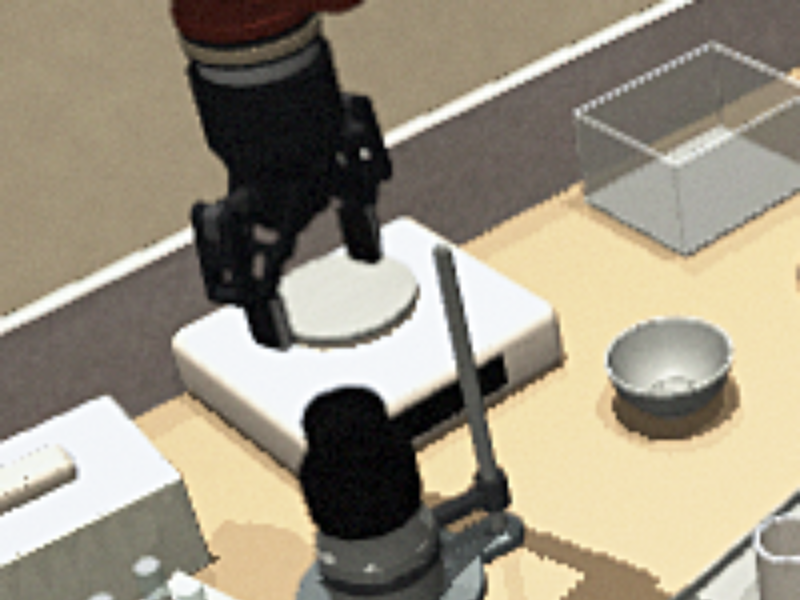

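View pics/wrist2.png

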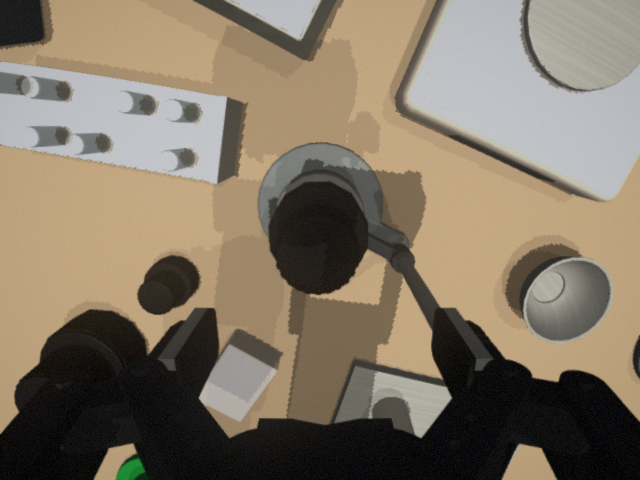

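Emit:
{"api": "move_arm", "payload": {"increments": [[0,0,2,0,8.5],[0,0,3,0,8.5],[0,0,3,0,8.5],[0,0,3,0,8.5]]}}

```text
t: 3.4
tool_pos: [0.6517, 0.2506, 0.1816]
tool_rot: [-3.082, -0.608, -0.002]
contact_force: [0.1, -1.1, -0.6]
opening: 0.085
```

```bash
python3 - <<'E'
from o import *
to(.651,.2533,.143)
from h import *
from station import get_image
for n in ["wrist"]:
    d=get_image(n); cv2.imwrite(f"pics/{n}3.png",d["image"][:,:,::-1]); np.savez(f"pics/{n}3.npz",**d)
E
```

```text
t 3.4 p [0.6517 0.2506 0.1816] yaw 22.327910025325814 z [ 0.0012  0.0003 -1.    ] q6 82.60740426704507 F [ 0.0973 -1.0765 -0.6424] T [ 0.0312  0.0526 -0.0249] op 0.08501630985719902
move [ 0.0352 -0.2744  3.857 ]
```

View pics/wrist3.png

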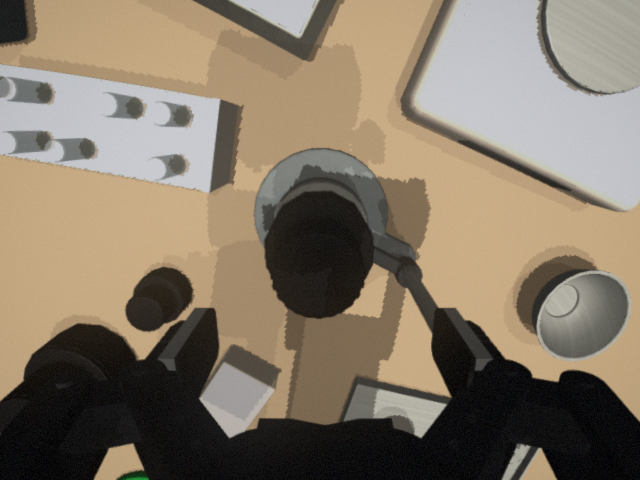

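Emit:
{"api": "move_arm", "payload": {"increments": [[0,-0.3,1.5,0,8.5],[0,-0.3,3.0,0,8.5],[0,-0.3,3.8,0,8.5],[0,-0.3,3.8,0,8.5],[0,-0.3,3.8,0,6.5]], "newtons": 80}}

```text
t: 4.08
tool_pos: [0.6504, 0.2533, 0.1431]
tool_rot: [-3.082, -0.608, -0.001]
contact_force: [0.1, 0.6, 0.1]
opening: 0.0691
```

```bash
python3 - <<'E'
from o import *
to(.651,.2533,.143)
E
```

```text
t 4.075 p [0.6504 0.2533 0.1431] yaw 22.320369301525883 z [ 0.0006  0.0002 -1.    ] q6 82.8540119429515 F [0.139  0.6088 0.0613] T [-0.0494  0.0015 -0.0027] op 0.06910771323060397
move [0.054  0.021  0.0063]
```

Emit:
{"api": "move_arm", "payload": {"increments": [[0.05,0,0,0,4],[0.05,0,0,0,3],[0.05,0,0,0,3],[0.05,0,0,0,3]], "newtons": 80}}

```text
t: 4.58
tool_pos: [0.6507, 0.2534, 0.1428]
tool_rot: [-3.082, -0.608, -0.0]
contact_force: [-0.3, -0.0, -0.1]
opening: 0.0301
```

```bash
python3 - <<'E'
from o import *
from h import *
from station import get_image
d=get_image("side"); s=d["image"][:,:,::-1]; cv2.imwrite("pics/c8.png",cv2.resize(s[190:320,120:280],None,fx=4,fy=4))
E
```

```text
t 4.575 p [0.6507 0.2534 0.1428] yaw 22.320369308148088 z [ 0.0002  0.0001 -1.    ] q6 82.85947250776675 F [-0.3079 -0.0252 -0.0798] T [-0.0372 -0.0448 -0.0007] op 0.0300716274285875
```

View pics/c8.png

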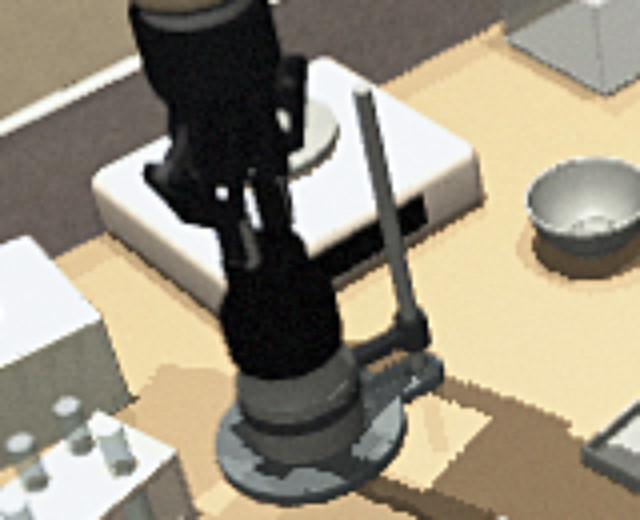

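```bash
python3 - <<'E'
from o import *
from h import *
from station import get_image
for n,(a,b,c,d2) in {"side":(190,320,120,280),"scene":(200,330,380,540)}.items():
    d=get_image(n); np.savez(f"pics/{n}4.npz",**d); s=d["image"][:,:,::-1].copy(); cv2.imwrite(f"pics/{n}4.png",s)
    im=cv2.resize(s[a:b,c:d2],None,fx=5,fy=5,interpolation=cv2.INTER_CUBIC)
    im=np.clip(im.astype(float)*2,0,255).astype(np.uint8)
    for q in [(0,0,0),(0,0,.017),(0,.015,.017),(0,-.015,.017),(0,0,-.018)]:
        u=proj(d,p+R@np.array(q))[0]; print(n,q,u)
        cv2.circle(im,(int((u[0]-c+.5)*5),int((u[1]-a+.5)*5)),3,(0,0,255),-1)
    cv2.imwrite(f"pics/{n}4z.png",im)
E
```

```text
t 4.625 p [0.6506 0.2534 0.1427] yaw 22.32272854358263 z [ 0.0001 -0.     -1.    ] q6 82.85901142870141 F [0.0387 0.1395 0.1576] T [ 0.0101  0.0005 -0.0014] op 0.02998869557468726
side (0, 0, 0) [186.5557 257.0208]
side (0, 0, 0.017) [187.9569 262.294 ]
side (0, 0.015, 0.017) [191.2804 258.6126]
side (0, -0.015, 0.017) [184.573  266.0438]
side (0, 0, -0.018) [185.0458 251.3315]
scene (0, 0, 0) [448.6382 259.5683]
scene (0, 0, 0.017) [447.5555 263.5034]
scene (0, 0.015, 0.017) [443.8092 266.4813]
scene (0, -0.015, 0.017) [451.2675 260.5504]
scene (0, 0, -0.018) [449.8023 255.33  ]
```

View pics/side4z.png

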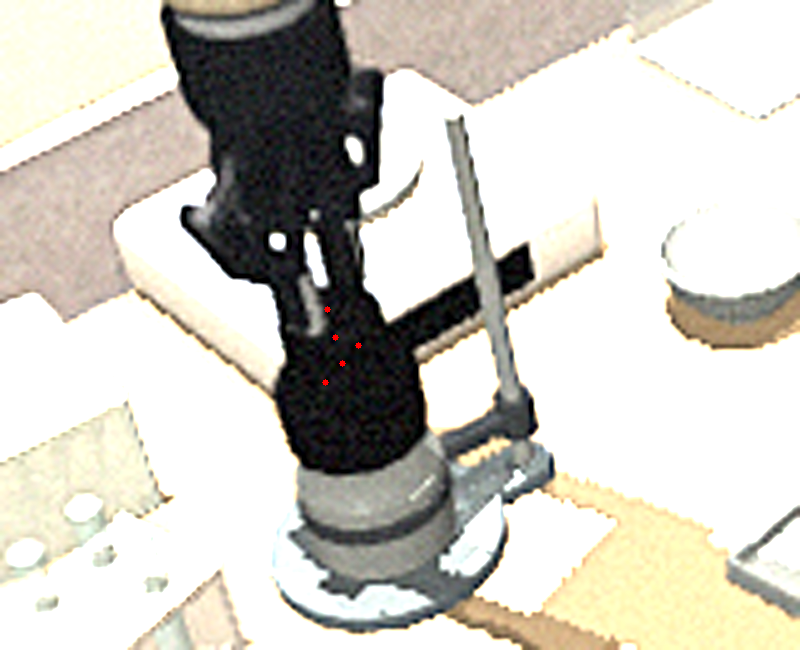

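View pics/scene4z.png

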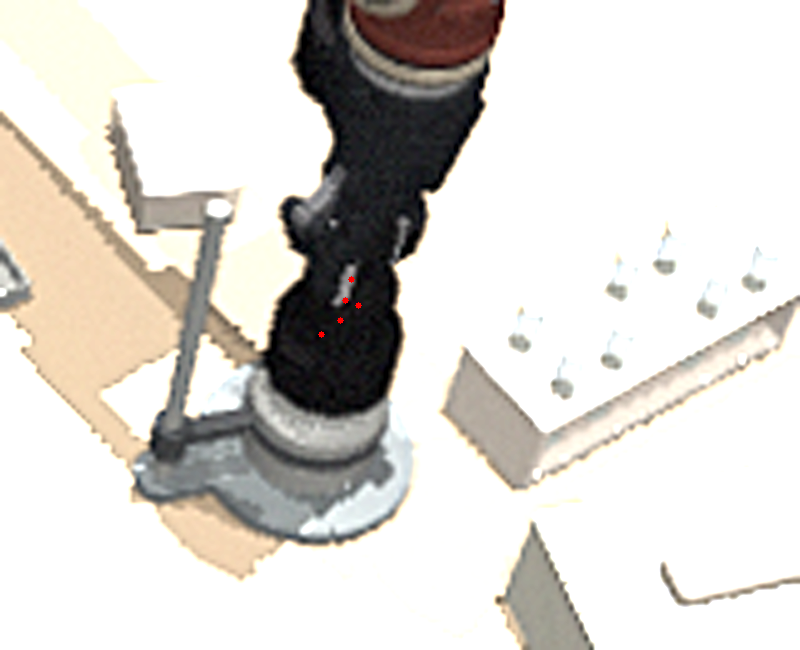

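```bash
python3 - <<'E'
from h import *
from scipy.spatial.transform import Rotation as Ro
np.set_printoptions(precision=4,suppress=True)
w=load("wrist0"); R=Ro.from_rotvec([-3.09947116e+00, -4.99934398e-01,  2.03568141e-04]).as_matrix(); p=np.array([ 0.19634307, -0.59265799,  0.20944364])
for px,y in [((216,310),-.0425),((434,310),.0425)]:
    c,v=ray(w,px); c=R.T@(c-p); v=R.T@v; print(px, c+v*(y-c[1])/v[1], "axis",R.T@w["R"][2])
d=load("scene0");e=load("side0")
c4=lambda x,y:(30+x/4-.375,70+y/4-.375)
c5=lambda x,y:(480+x/4-.375,20+y/4-.375)
for y in (.05,-.05):
  for z in (.017,0,-.013,-.03):
    print(y,z,(proj(d,p+R@np.array([0,y,z]))[0]-[30,70])*4,(proj(e,p+R@np.array([0,y,z]))[0]-[480,20])*4)
E
```

```text
(216, 310) [ 0.0067 -0.0425 -0.0313] axis [-0.2881  0.0002  0.9576]
(434, 310) [ 0.0095  0.0425 -0.037 ] axis [-0.2881  0.0002  0.9576]
0.05 0.017 [212.143  560.3061] [163.6943 565.6722]
0.05 0 [204.9242 543.4902] [168.9467 545.2213]
0.05 -0.013 [199.3398 530.4573] [173.0091 529.3823]
0.05 -0.03 [191.9525 513.183 ] [178.3825 508.4034]
-0.05 0.017 [343.5129 496.0956] [148.6555 627.9431]
-0.05 0 [337.4159 479.0994] [154.1086 606.8372]
-0.05 -0.013 [332.7002 465.9306] [158.3295 590.4778]
-0.05 -0.03 [326.463  448.4814] [163.9169 568.7921]
```

```bash
python3 - <<'E'
from o import *
from h import *
from station import get_image
d=get_image("wrist"); np.savez("pics/wrist4.npz",**d); cv2.imwrite("pics/wrist4.png",d["image"][:,:,::-1])
im=cv2.resize(d["image"][200:350,230:420,::-1],None,fx=4,fy=4,interpolation=cv2.INTER_CUBIC)
cv2.imwrite("pics/wrist4z.png",np.clip(im.astype(float)*2.2,0,255).astype(np.uint8))
E
```

```text
t 4.725 p [0.6506 0.2534 0.1427] yaw 22.321652517856204 z [-0. -0. -1.] q6 82.86122181102563 F [-0.008   0.1966 -0.9368] T [ 0.0353  0.0258 -0.0122] op 0.02968198917409729
```

View pics/wrist4z.png

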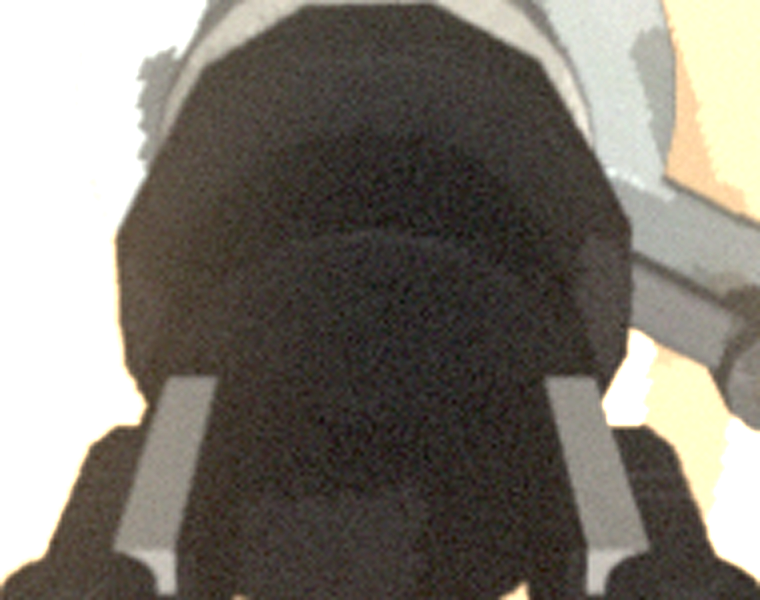

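```bash
python3 - <<'E'
from o import *
from h import *
w=load("wrist4")
for px,y in [((284,294),-.015),((366.6,294),.015)]:
    c,v=ray(w,px); c=R.T@(c-p); v=R.T@v; print(px, c+v*(y-c[1])/v[1])
    for z in (-.02,-.03,-.04): print(z,c+v*(z-c[2])/v[2])
    print("at x=.011",c+v*(.011-c[0])/v[0])
w=load("wrist0"); R=Ro.from_rotvec([-3.09947116e+00, -4.99934398e-01,  2.03568141e-04]).as_matrix(); p=np.array([ 0.19634307, -0.59265799,  0.20944364])
for px in [(216,309),(434,309)]:
    c,v=ray(w,px); c=R.T@(c-p); v=R.T@v; print("0 at x=.011",c+v*(.011-c[0])/v[0])
E
```

```text
t 4.775 p [0.6506 0.2534 0.1427] yaw 22.321129651262762 z [-0.0001  0.     -1.    ] q6 82.85993252338646 F [-0.5845 -0.1098  1.9738] T [ 0.0303  0.008  -0.0264] op 0.02981327247240321
(284, 294) [ 0.0141 -0.015  -0.0321]
-0.02 [ 0.0086 -0.0164 -0.02  ]
-0.03 [ 0.0131 -0.0152 -0.03  ]
-0.04 [ 0.0176 -0.0141 -0.04  ]
at x=.011 [ 0.011  -0.0158 -0.0253]
(366.6, 294) [ 0.0215  0.015  -0.0486]
-0.02 [ 0.0086  0.0185 -0.02  ]
-0.03 [ 0.0131  0.0173 -0.03  ]
-0.04 [ 0.0176  0.0161 -0.04  ]
at x=.011 [ 0.011   0.0179 -0.0253]
0 at x=.011 [ 0.011  -0.0399 -0.0391]
0 at x=.011 [ 0.011   0.0417 -0.0392]
```

Emit:
{"api": "move_arm", "payload": {"increments": [[0,0,0,0,8.5],[0,0,0,0,8.5],[0,0,0,0,8.5],[0,0,1.5,0,8.5],[0,0,2.5,0,8.5]]}}

```text
t: 5.4
tool_pos: [0.6499, 0.2532, 0.1158]
tool_rot: [3.082, 0.608, -0.003]
contact_force: [0.2, 0.5, -0.1]
opening: 0.0848
```

Emit:
{"api": "move_arm", "payload": {"increments": [[0,0,1,0,8.5],[0,0,1.7,0,8.5],[0,0,1.7,0,8.5]]}}

```text
t: 5.78
tool_pos: [0.6501, 0.2533, 0.0996]
tool_rot: [3.082, 0.608, -0.003]
contact_force: [0.8, 0.4, 0.8]
opening: 0.0849
```

```bash
python3 - <<'E'
from o import *
from h import *
from station import get_image
d=get_image("wrist"); np.savez("pics/wrist5.npz",**d); cv2.imwrite("pics/wrist5.png",d["image"][:,:,::-1])
d=get_image("side"); im=cv2.resize(d["image"][200:300,130:270,::-1],None,fx=5,fy=5,interpolation=cv2.INTER_CUBIC)
cv2.imwrite("pics/side5z.png",np.clip(im.astype(float)*2.2,0,255).astype(np.uint8))
E
```

```text
t 5.775 p [0.6501 0.2533 0.0996] yaw 22.32453288828689 z [-0.0016 -0.0004 -1.    ] q6 82.85811710358553 F [0.7636 0.4011 0.828 ] T [-0.0231  0.0437 -0.022 ] op 0.08488286830031795
```

View pics/side5z.png

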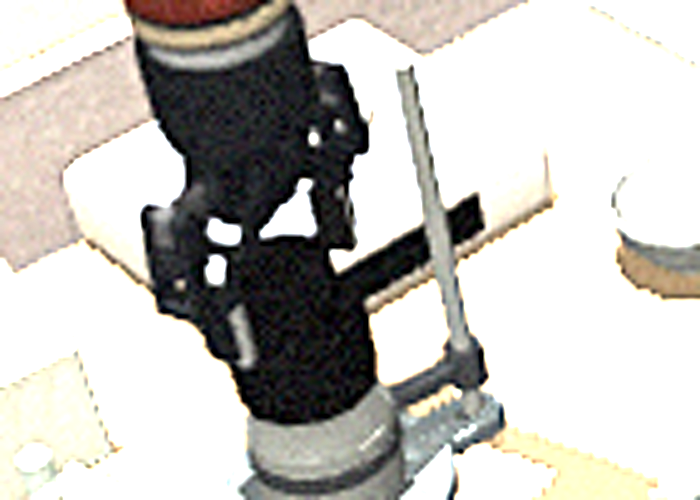

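View pics/wrist5.png

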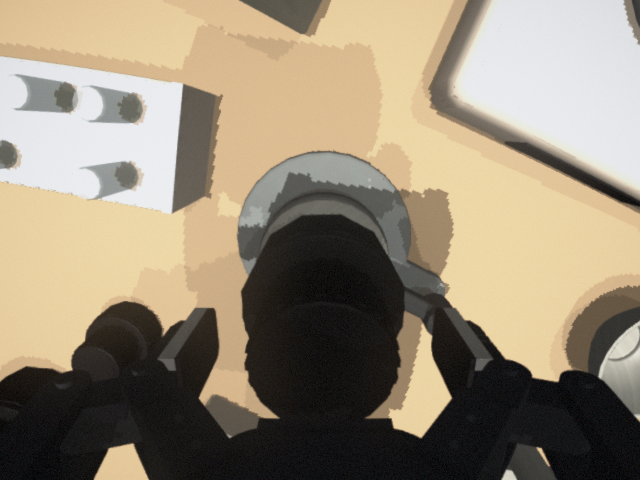

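The side view now shows the open fingers on both sides of the knob. The real fingertips sit about 40 mm farther back than the stated nose length, so I worked from what the pictures show. Closing now.

Emit:
{"api": "move_arm", "payload": {"increments": [[0,0,0,0,6],[0,0,0,0,5],[0,0,0,0,4],[0,0,0,0,3],[0,0,0,0,3]], "newtons": 80}}

```text
t: 6.5
tool_pos: [0.6508, 0.2538, 0.1012]
tool_rot: [-3.082, -0.608, -0.001]
contact_force: [-0.4, 1.8, 2.5]
opening: 0.0485
```

```bash
python3 - <<'E'
from o import *
E
```

```text
t 6.5 p [0.6508 0.2538 0.1012] yaw 22.328775041175163 z [ 0.0007  0.0006 -1.    ] q6 82.85788909648673 F [-0.3675  1.7631  2.4629] T [0.2259 0.1165 0.032 ] op 0.04851477731100317
```

Emit:
{"api": "move_arm", "payload": {"increments": [[0,0,0.3,0,3],[0,0,0.7,0,3],[0,0,0.7,0,3]], "newtons": 80}}

```text
t: 6.88
tool_pos: [0.6509, 0.2538, 0.0941]
tool_rot: [-3.082, -0.608, -0.001]
contact_force: [-1.9, 1.7, 5.5]
opening: 0.0485
```

```bash
python3 - <<'E'
from o import *
E
```

```text
t 6.875 p [0.6509 0.2538 0.0941] yaw 22.327910474415024 z [ 0.0007  0.0007 -1.    ] q6 82.85786719144755 F [-1.8736  1.6518  5.5416] T [0.2848 0.3758 0.029 ] op 0.04852281622938036
```

Emit:
{"api": "move_arm", "payload": {"increments": [[0,0,0.1,0,3],[0,0,0.1,0,3],[0,0,0.1,0,3]], "newtons": 100}}

```text
t: 7.25
tool_pos: [0.6509, 0.2538, 0.0936]
tool_rot: [-3.082, -0.608, -0.001]
contact_force: [-2.7, 0.9, 5.8]
opening: 0.0481
```

```bash
python3 - <<'E'
from o import *
from h import *
from station import get_image
d=get_image("side"); im=cv2.resize(d["image"][200:300,130:270,::-1],None,fx=5,fy=5,interpolation=cv2.INTER_CUBIC)
cv2.imwrite("pics/side6z.png",np.clip(im.astype(float)*2.2,0,255).astype(np.uint8))
E
```

```text
t 7.25 p [0.6509 0.2538 0.0936] yaw 22.326189857233043 z [ 0.0008  0.0006 -1.    ] q6 82.8600241554448 F [-2.6747  0.8957  5.7636] T [ 0.2417  0.3856 -0.0195] op 0.04808883494832718
```

View pics/side6z.png

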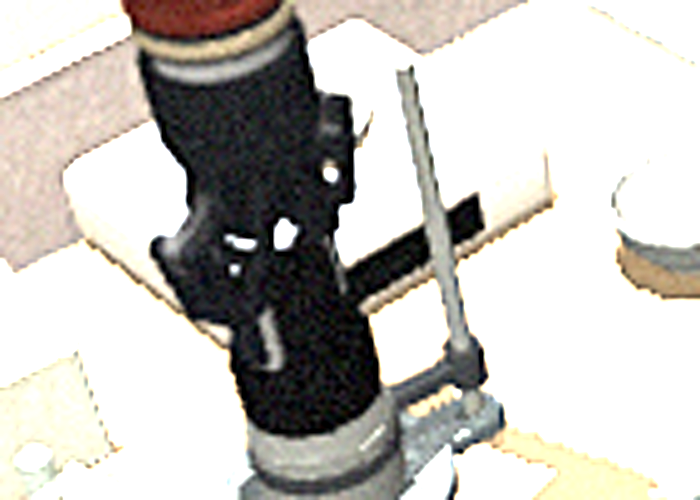

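Emit:
{"api": "move_arm", "payload": {"increments": [[0,0,0,-10,3],[0,0,0,-20,3],[0,0,0,-30,3],[0,0,0,-40,3]], "newtons": 100}}

```text
t: 7.8
tool_pos: [0.651, 0.2544, 0.094]
tool_rot: [-2.683, -1.632, -0.003]
contact_force: [-2.9, 3.4, 7.9]
opening: 0.0486
```

```bash
python3 - <<'E'
from o import *
from h import *
from station import get_image
for n in ["wrist"]:
    d=get_image(n); cv2.imwrite(f"pics/{n}7.png",d["image"][:,:,::-1])
E
```

```text
t 7.8 p [0.651  0.2544 0.094 ] yaw 62.62101314730749 z [ 0.0011  0.002  -1.    ] q6 42.56123775692968 F [-2.9345  3.3803  7.9442] T [ 0.5221  0.5435 -0.1366] op 0.048566813611916254
```

View pics/wrist7.png

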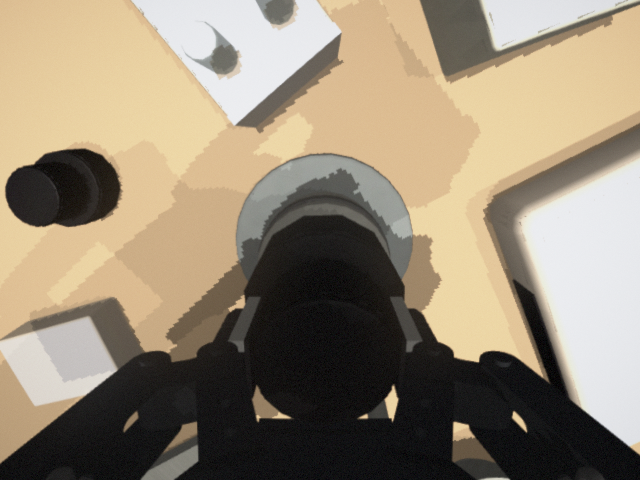

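Emit:
{"api": "move_arm", "payload": {"increments": [[0,0,0,-10,3],[0,0,0,-20,3],[0,0,0,-30,3],[0,0,0,-40,3],[0,0,0,-50,3]], "newtons": 100}}

```text
t: 8.48
tool_pos: [0.6506, 0.2546, 0.0945]
tool_rot: [-1.742, -2.613, -0.003]
contact_force: [-5.3, 2.8, 11.4]
opening: 0.0484
```

Emit:
{"api": "move_arm", "payload": {"increments": [[0,0,0,-10,3],[0,0,0,-20,3],[0,0,0,-30,3],[0,0,0,-36,3]], "newtons": 100}}

```text
t: 8.98
tool_pos: [0.6504, 0.2546, 0.0949]
tool_rot: [-0.852, -3.023, -0.003]
contact_force: [-6.4, 3.3, 11.8]
opening: 0.0483
```

```bash
python3 - <<'E'
from o import *
from h import *
from station import get_image
for n in ["wrist"]:
    d=get_image(n); cv2.imwrite(f"pics/{n}8.png",d["image"][:,:,::-1])
E
```

```text
t 8.975 p [0.6504 0.2546 0.0949] yaw 148.52494341524888 z [-0.0004  0.002  -1.    ] q6 -43.328639027174596 F [-6.4028  3.2574 11.8225] T [ 0.439   1.1361 -0.1776] op 0.04828470689192101
```

View pics/wrist8.png

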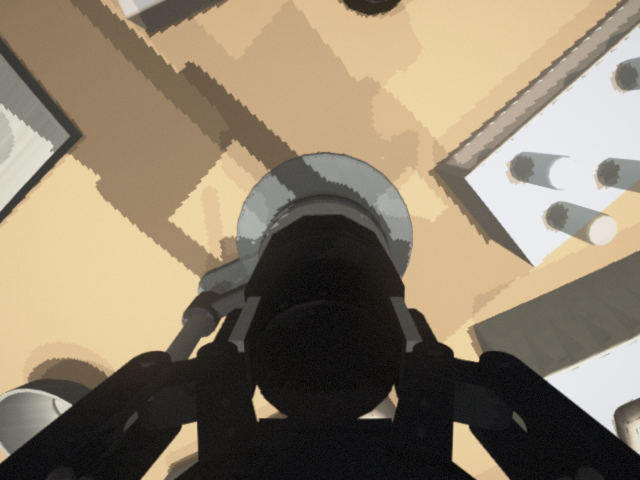

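Emit:
{"api": "move_arm", "payload": {"increments": [[0,0,-0.4,0,3],[0,0,-0.8,0,3],[0,0,-0.8,0,8.5],[0,0,-0.8,0,8.5],[0,0,-0.8,0,8.5]]}}

```text
t: 9.65
tool_pos: [0.6505, 0.2528, 0.1]
tool_rot: [-0.858, -3.022, 0.002]
contact_force: [0.7, -0.0, 1.6]
opening: 0.0851
```

```bash
python3 - <<'E'
from o import *
from h import *
from station import get_image
for n in ["wrist"]:
    d=get_image(n); cv2.imwrite(f"pics/{n}9.png",d["image"][:,:,::-1])
d=get_image("side"); im=cv2.resize(d["image"][200:300,130:270,::-1],None,fx=5,fy=5,interpolation=cv2.INTER_CUBIC)
cv2.imwrite("pics/side9z.png",np.clip(im.astype(float)*2.2,0,255).astype(np.uint8))
E
```

```text
t 9.65 p [0.6505 0.2528 0.1   ] yaw 148.30072426238178 z [-0.0007 -0.0009 -1.    ] q6 -43.141933950340956 F [ 0.7397 -0.0235  1.6468] T [ 0.0138  0.0329 -0.0308] op 0.08507193106787067
```

View pics/side9z.png

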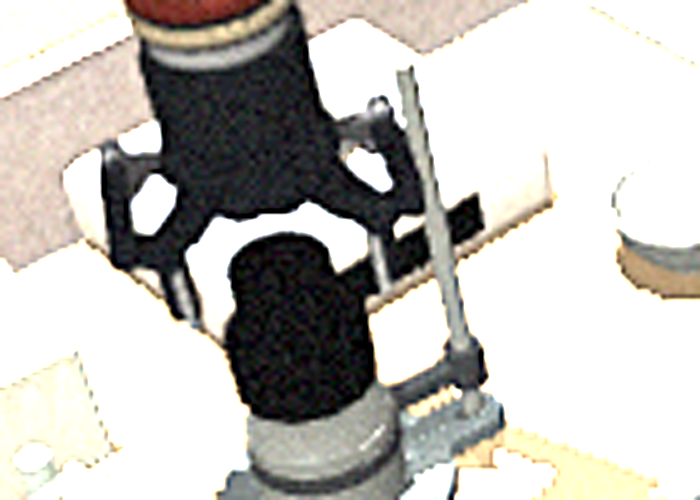

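View pics/wrist9.png

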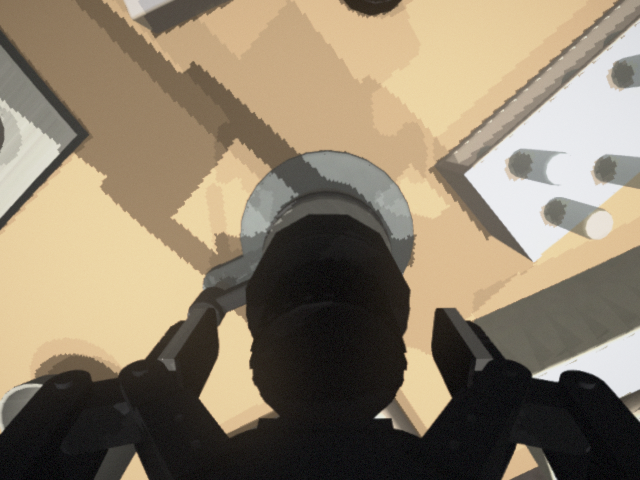

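Emit:
{"api": "move_arm", "payload": {"increments": [[0,0.15,0,10,8.5],[0,0.15,0,20,8.5],[0,0.15,0,30,8.5],[0,0.15,0,40,8.5],[0,0.15,0,50,8.5]]}}

```text
t: 10.38
tool_pos: [0.6515, 0.2545, 0.1007]
tool_rot: [2.061, 2.371, -0.0]
contact_force: [0.5, -0.4, -0.0]
opening: 0.0848
```

Emit:
{"api": "move_arm", "payload": {"increments": [[0,0,0,10,8.5],[0,0,0,20,8.5],[0,0,0,30,8.5],[0,0,0,40,8.5],[0,0,0,50,8.5]]}}

```text
t: 11.0
tool_pos: [0.6515, 0.2545, 0.1007]
tool_rot: [2.87, 1.277, -0.0]
contact_force: [-0.6, -0.1, 0.2]
opening: 0.0847
```

Emit:
{"api": "move_arm", "payload": {"increments": [[0,0,0,10,8.5],[0,0,0,20,8.5],[0,0,0,26,8.5],[0,0,0,26,8.5]]}}

```text
t: 11.5
tool_pos: [0.6514, 0.2546, 0.1007]
tool_rot: [3.082, 0.61, 0.0]
contact_force: [0.4, 0.5, -0.2]
opening: 0.0848
```

```bash
python3 - <<'E'
from o import *
E
```

```text
t 11.5 p [0.6514 0.2546 0.1007] yaw 22.39157331397766 z [ 0.0001 -0.0002 -1.    ] q6 82.87048015703155 F [ 0.3891  0.5439 -0.1948] T [ 0.0063  0.0535 -0.0485] op 0.08481576515538612
```

Grip again and press.

Emit:
{"api": "move_arm", "payload": {"increments": [[0,0,0,0,6],[0,0,0,0,5],[0,0,0,0,4],[0,0,0,0,3],[0,0,0,0,3]], "newtons": 100}}

```text
t: 12.12
tool_pos: [0.6515, 0.2547, 0.101]
tool_rot: [3.082, 0.608, 0.0]
contact_force: [-1.6, 0.1, 2.4]
opening: 0.0482
```

Emit:
{"api": "move_arm", "payload": {"increments": [[0,0,0.3,0,3],[0,0,0.7,0,3],[0,0,0.7,0,3]]}}

```text
t: 12.5
tool_pos: [0.6516, 0.2547, 0.0939]
tool_rot: [3.082, 0.608, 0.001]
contact_force: [-2.4, 0.1, 6.2]
opening: 0.0482
```

```bash
python3 - <<'E'
from o import *
from h import *
from station import get_image
d=get_image("side"); im=cv2.resize(d["image"][200:300,130:270,::-1],None,fx=5,fy=5,interpolation=cv2.INTER_CUBIC)
cv2.imwrite("pics/side10z.png",np.clip(im.astype(float)*2.2,0,255).astype(np.uint8))
E
```

```text
t 12.5 p [0.6516 0.2547 0.0939] yaw 22.32491466705033 z [ 0.0003  0.0001 -1.    ] q6 82.94130479282487 F [-2.3531  0.1245  6.2072] T [-0.1571  0.4476  0.001 ] op 0.04818066019573742
```

View pics/side10z.png

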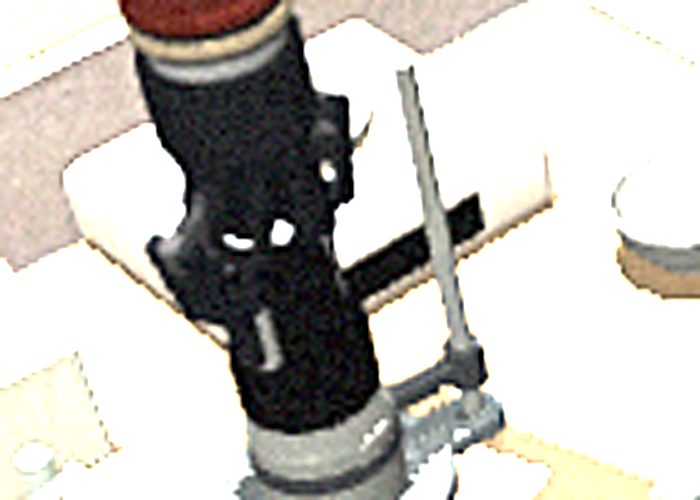

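Emit:
{"api": "move_arm", "payload": {"increments": [[0,0,0,-10,3],[0,0,0,-20,3],[0,0,0,-30,3],[0,0,0,-40,3]]}}

```text
t: 13.05
tool_pos: [0.6511, 0.2554, 0.0947]
tool_rot: [-2.683, -1.632, -0.0]
contact_force: [-4.8, 0.7, 7.3]
opening: 0.0484
```

```bash
python3 - <<'E'
from o import *
E
```

```text
t 13.05 p [0.6511 0.2554 0.0947] yaw 62.620636974692324 z [-0.0008  0.0014 -1.    ] q6 42.64875768778318 F [-4.8452  0.7069  7.336 ] T [ 0.0707  0.9543 -0.1986] op 0.04844124437919667
```

Emit:
{"api": "move_arm", "payload": {"increments": [[0,0,0,-10,3],[0,0,0,-20,3],[0,0,0,-30,3],[0,0,0,-40,3]]}}

```text
t: 13.55
tool_pos: [0.6503, 0.2555, 0.095]
tool_rot: [-1.962, -2.45, 0.001]
contact_force: [-8.4, 0.1, 10.2]
opening: 0.0483
```

```bash
python3 - <<'E'
from o import *
E
```

```text
t 13.55 p [0.6503 0.2555 0.095 ] yaw 102.63107214383022 z [-0.0028  0.0012 -1.    ] q6 2.649608994620898 F [-8.4329  0.1092 10.1911] T [-0.0052  1.4536 -0.2056] op 0.04832227742707522
```

Emit:
{"api": "move_arm", "payload": {"increments": [[0,0,0,-10,3],[0,0,0,-20,3],[0,0,0,-25,3]]}}

```text
t: 13.92
tool_pos: [0.65, 0.2553, 0.0951]
tool_rot: [-1.388, -2.815, 0.002]
contact_force: [-8.5, -0.6, 12.3]
opening: 0.0485
```

```bash
python3 - <<'E'
from o import *
E
```

```text
t 13.925 p [0.65   0.2553 0.0951] yaw 127.5021496245022 z [-0.0036  0.0004 -1.    ] q6 -22.21666978344906 F [-8.5463 -0.6428 12.254 ] T [-0.1399  1.6981 -0.1697] op 0.04845284257189108
```

Emit:
{"api": "move_arm", "payload": {"increments": [[0,0,0,-10,3],[0,0,0,-15,3]]}}

```text
t: 14.18
tool_pos: [0.6499, 0.255, 0.0951]
tool_rot: [-1.009, -2.971, 0.002]
contact_force: [-10.4, -1.2, 11.6]
opening: 0.0481
```

```bash
python3 - <<'E'
from o import *
E
```

```text
t 14.175 p [0.6499 0.255  0.0951] yaw 142.49933172629292 z [-0.0039 -0.     -1.    ] q6 -37.21443612731392 F [-10.3723  -1.1563  11.6382] T [-0.2866  1.7011 -0.2316] op 0.04813433073394215
```

Emit:
{"api": "move_arm", "payload": {"increments": [[0,0,0,-8,3],[0,0,0,-8,3]]}}

```text
t: 14.42
tool_pos: [0.6497, 0.2549, 0.0952]
tool_rot: [-0.807, -3.031, 0.002]
contact_force: [-10.3, -0.8, 12.0]
opening: 0.0481
```

```bash
python3 - <<'E'
from o import *
E
```

```text
t 14.425 p [0.6497 0.2549 0.0952] yaw 150.1978595113532 z [-0.0047  0.0002 -1.    ] q6 -44.9370614215541 F [-10.2594  -0.7582  12.0354] T [-0.4055  1.9028 -0.9829] op 0.04807783979093532
```

Emit:
{"api": "move_arm", "payload": {"increments": [[0,0,-0.3,2,3],[0,0,-0.8,2,3],[0,0,-1.2,2,3],[0,0,-1.6,2,3]]}}

```text
t: 14.92
tool_pos: [0.6496, 0.2545, 0.1073]
tool_rot: [-0.855, -3.018, 0.004]
contact_force: [-0.5, -0.8, -4.2]
opening: 0.0482
```

```bash
python3 - <<'E'
from o import *
from h import *
from station import get_image
d=get_image("side"); im=cv2.resize(d["image"][200:300,130:270,::-1],None,fx=5,fy=5,interpolation=cv2.INTER_CUBIC)
cv2.imwrite("pics/side11z.png",np.clip(im.astype(float)*2.2,0,255).astype(np.uint8))
E
```

```text
t 14.925 p [0.6496 0.2545 0.1073] yaw 148.3687874408839 z [-0.0049 -0.001  -1.    ] q6 -43.09029540697365 F [-0.4953 -0.8007 -4.1679] T [-0.0703 -0.0151 -0.0031] op 0.04819614321464133
```

View pics/side11z.png

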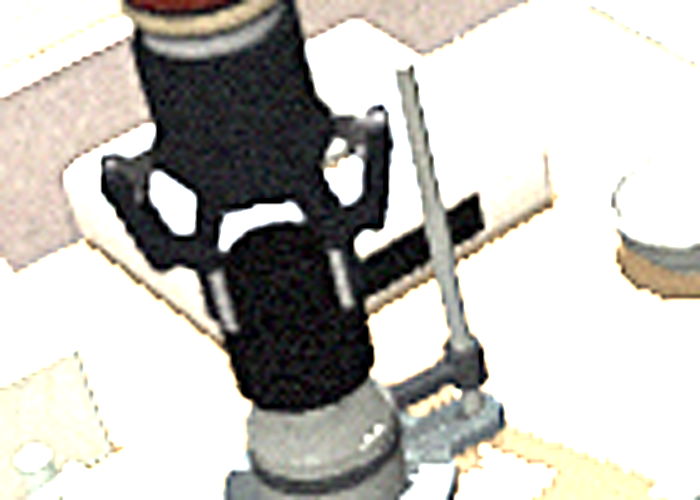

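Emit:
{"api": "move_arm", "payload": {"increments": [[0,0,-1,0,3],[0,0,-2.5,0,3],[0,0,-5,0,3],[0,0,-8,0,3],[0,0,-10,0,3]]}}

```text
t: 15.6
tool_pos: [0.6537, 0.2547, 0.2154]
tool_rot: [0.856, 3.015, 0.005]
contact_force: [0.4, -0.3, -2.3]
opening: 0.0486
```

```bash
python3 - <<'E'
from o import *
from h import *
from station import get_image
d=get_image("side"); im=cv2.resize(d["image"][150:310,130:330,::-1],None,fx=4,fy=4,interpolation=cv2.INTER_CUBIC)[:600]
cv2.imwrite("pics/side12z.png",np.clip(im.astype(float)*1.8,0,255).astype(np.uint8))
print(R.T@np.array([-.19,0,0]))
E
```

```text
t 15.6 p [0.6537 0.2547 0.2154] yaw 148.31107891688168 z [ 0.008   0.0012 -1.    ] q6 -43.06866571845871 F [ 0.3973 -0.2891 -2.2881] T [-0.0177  0.005   0.008 ] op 0.04863292202815337
[ 0.1617 -0.0998 -0.0015]
```

View pics/side12z.png

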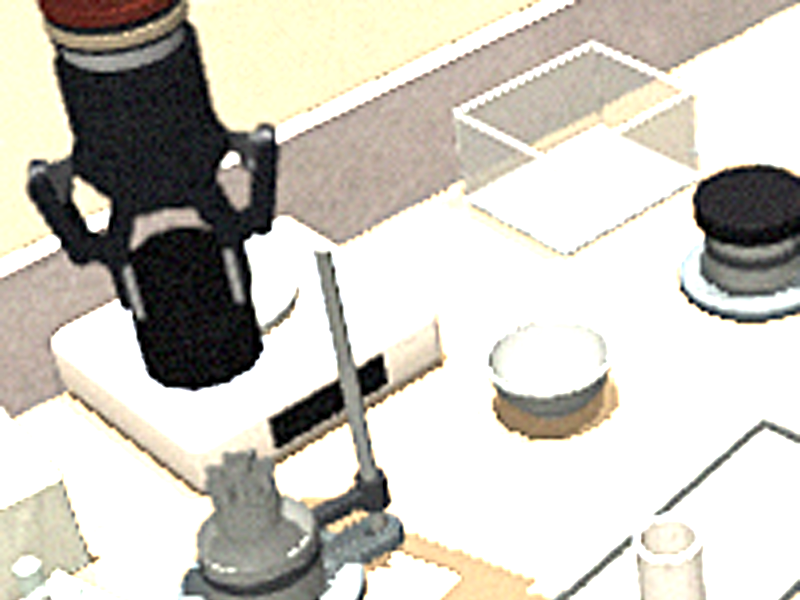

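Emit:
{"api": "move_arm", "payload": {"increments": [[3,-1.85,0,0,3],[7,-4.3,0,10,3],[11,-6.8,0,20,3],[15,-9.2,0,30,3],[16.2,-10,0,40,3]]}}

```text
t: 16.27
tool_pos: [0.4592, 0.2546, 0.21]
tool_rot: [1.845, 2.542, 0.001]
contact_force: [-0.4, 0.2, -2.6]
opening: 0.0483
```

```bash
python3 - <<'E'
from o import *
to(.458,-.023,p[2])
E
```

```text
t 16.275 p [0.4592 0.2546 0.21  ] yaw 108.06053267684462 z [ 0.0011  0.0001 -1.    ] q6 2.840918205048035 F [-0.3889  0.1583 -2.588 ] T [-0.0402 -0.0821 -0.0239] op 0.04834682069644164
move [-26.3611  -8.7175  -0.0018]
```

Emit:
{"api": "move_arm", "payload": {"increments": [[-4.5,-1.5,0,3,3],[-10,-3.3,0,6,3],[-15.8,-5.2,0,9,3],[-21.5,-7.1,0,12,3],[-26.4,-8.7,0,12,3]]}}

```text
t: 16.9
tool_pos: [0.4615, -0.0256, 0.2106]
tool_rot: [2.095, 2.338, 0.001]
contact_force: [0.9, -1.5, -3.0]
opening: 0.0481
```

Emit:
{"api": "move_arm", "payload": {"increments": [[0,0,3,0,3],[0,0,6,0,3],[0,0,6,0,3]]}}

```text
t: 17.27
tool_pos: [0.4596, -0.0233, 0.1474]
tool_rot: [-2.094, -2.337, 0.004]
contact_force: [-0.5, 0.5, -2.5]
opening: 0.0482
```

```bash
python3 - <<'E'
from o import *
to(.458,-.023,p[2])
from h import *
from station import get_image
for n in ("side","wrist","scene"):
    d=get_image(n); np.savez(f"pics/{n}13.npz",**d); cv2.imwrite(f"pics/{n}13.png",d["image"][:,:,::-1])
s=cv2.imread("pics/side13.png");cv2.imwrite("pics/side13z.png",cv2.resize(s[180:330,200:400],None,fx=4,fy=4,interpolation=cv2.INTER_CUBIC))
s=cv2.imread("pics/scene13.png");cv2.imwrite("pics/scene13z.png",cv2.resize(s[160:310,260:460],None,fx=4,fy=4,interpolation=cv2.INTER_CUBIC))
E
```

```text
t 17.275 p [ 0.4596 -0.0233  0.1474] yaw 96.29263259582025 z [-0.0047  0.0006 -1.    ] q6 -18.459705913737675 F [-0.4752  0.5036 -2.5106] T [ 0.0454  0.024  -0.0059] op 0.048181441060162984
move [ 0.0503 -0.1514  0.0008]
```

View pics/side13z.png

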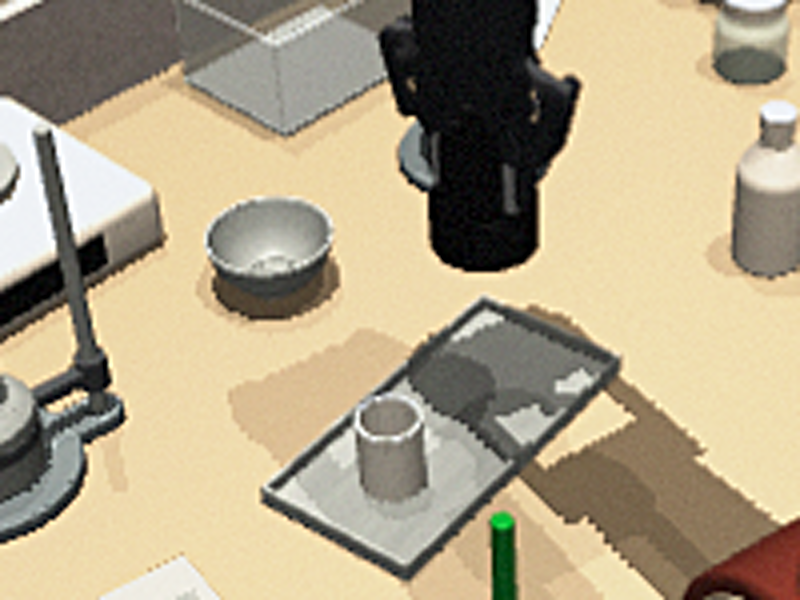

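View pics/wrist13.png

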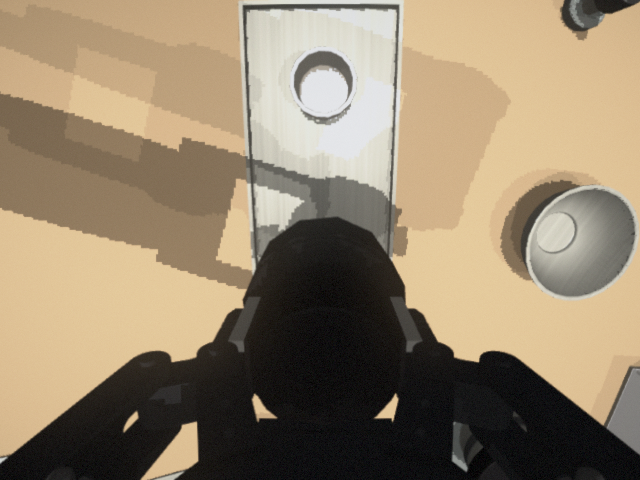

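View pics/scene13z.png

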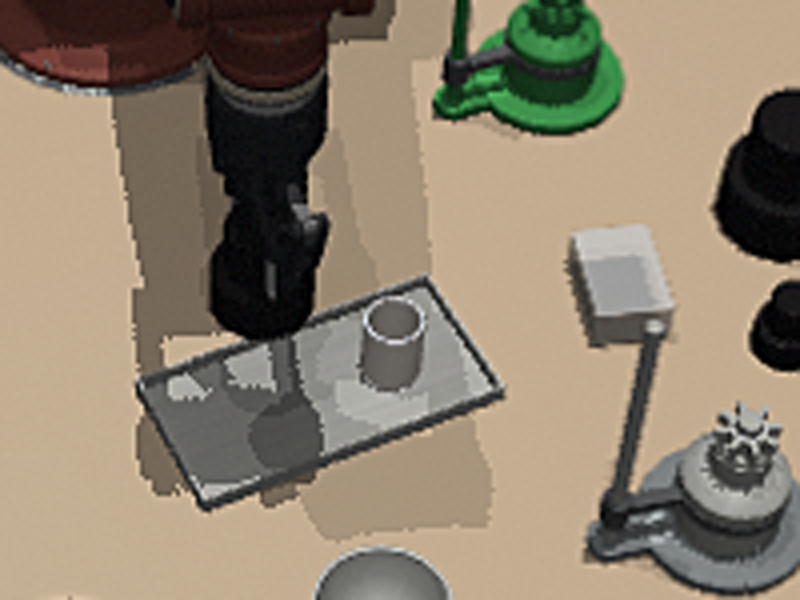

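```bash
python3 - <<'E'
from o import *
from h import *
c=np.array([.4596,-.0233])
th=np.linspace(0,2*np.pi,200)
for n in ("side13","scene13"):
    d=load(n)
    for z in (.12,.13,.14,.15):
        u=proj(d,np.c_[c[0]+.035*np.cos(th),c[1]+.035*np.sin(th),0*th+z]); i=u[:,1].argmax(); print(n,z,u[i],u[:,0].min(),u[:,0].max())
E
```

```text
t 17.425 p [ 0.4625 -0.0234  0.1515] yaw 96.3418882258967 z [ 0.0029 -0.0008 -1.    ] q6 -18.45656576158412 F [-0.1883 -0.3773 -2.2754] T [-0.0095 -0.0046 -0.0072] op 0.04783690112019782
side13 0.12 [319.7814 251.6997] 306.94343347335433 333.9244926538502
side13 0.13 [319.6666 248.6238] 306.7657393412981 333.8844719324662
side13 0.14 [319.5505 245.5155] 306.5862952336571 333.84401263841096
side13 0.15 [319.4333 242.3745] 306.405077252328 333.8031080082057
scene13 0.12 [325.2635 247.812 ] 312.23927512261014 337.8517184466081
scene13 0.13 [325.3046 245.4759] 312.2187883001052 337.9509730789854
scene13 0.14 [325.3461 243.1176] 312.19812267425846 338.05106641487174
scene13 0.15 [325.388  240.7365] 312.1772761695026 338.15200772499253
```

Emit:
{"api": "move_arm", "payload": {"increments": [[0,-0.2,3,0,3],[0,-0.2,6,0,3],[0,-0.2,9,0,3],[0,-0.2,11,0,3],[0,-0.2,11,0,3]]}}

```text
t: 18.05
tool_pos: [0.4593, -0.0233, 0.0397]
tool_rot: [-2.094, -2.341, 0.001]
contact_force: [-0.1, -0.6, -2.4]
opening: 0.0484
```

```bash
python3 - <<'E'
from o import *
from h import *
from station import get_image
for n in ("side","scene"):
    d=get_image(n); np.savez(f"pics/{n}14.npz",**d); cv2.imwrite(f"pics/{n}14.png",d["image"][:,:,::-1])
s=cv2.imread("pics/side14.png");cv2.imwrite("pics/side14z.png",cv2.resize(s[180:330,200:400],None,fx=4,fy=4,interpolation=cv2.INTER_CUBIC))
s=cv2.imread("pics/scene14.png");cv2.imwrite("pics/scene14z.png",cv2.resize(s[160:310,260:460],None,fx=4,fy=4,interpolation=cv2.INTER_CUBIC))
E
```

```text
t 18.05 p [ 0.4593 -0.0233  0.0397] yaw 96.35506151549745 z [-0.0011  0.0001 -1.    ] q6 -18.534565705157082 F [-0.058  -0.6428 -2.3608] T [-0.002   0.0463 -0.0254] op 0.04843003380488067
```

View pics/side14z.png

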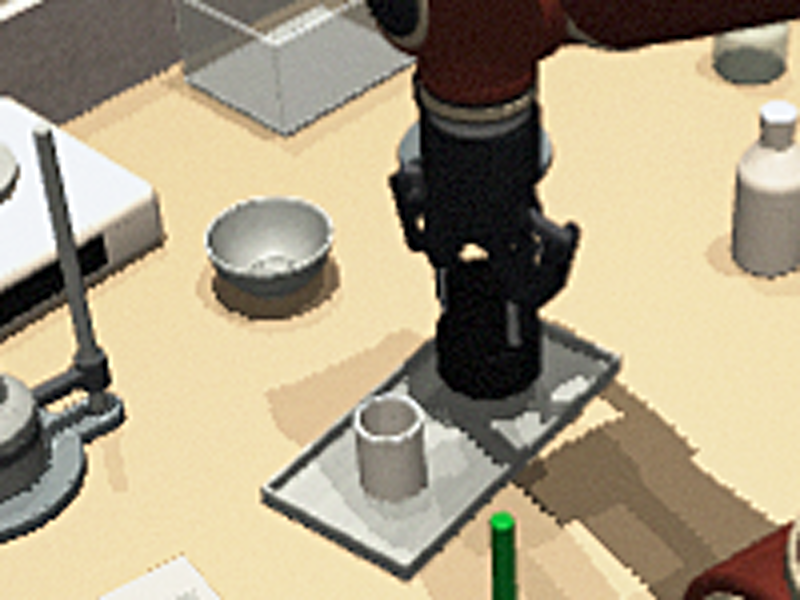

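View pics/scene14z.png

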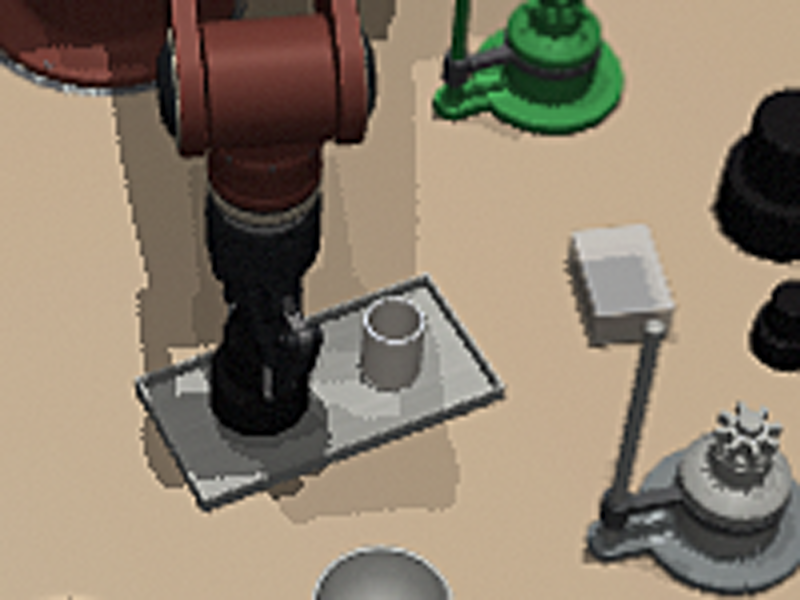

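Emit:
{"api": "move_arm", "payload": {"increments": [[0,0,0.8,0,3],[0,0,1.5,0,3],[0,0,1.8,0,3],[0,0,1.8,0,3]]}}

```text
t: 18.65
tool_pos: [0.4591, -0.0235, 0.0213]
tool_rot: [-2.095, -2.34, 0.001]
contact_force: [-0.8, -0.1, -1.6]
opening: 0.0482
```

```bash
python3 - <<'E'
from o import *
E
```

```text
t 18.65 p [ 0.4591 -0.0235  0.0213] yaw 96.32006356580567 z [-0.0009  0.0002 -1.    ] q6 -18.534502148239298 F [-0.7505 -0.1155 -1.5597] T [ 0.0109 -0.0087  0.0368] op 0.048225180237726636
```

Emit:
{"api": "move_arm", "payload": {"increments": [[0,0,0.2,0,3],[0,0,0.2,0,3]]}}

```text
t: 18.9
tool_pos: [0.4594, -0.0235, 0.0197]
tool_rot: [-2.095, -2.341, 0.0]
contact_force: [-0.6, 0.2, -2.4]
opening: 0.0485
```

```bash
python3 - <<'E'
from o import *
E
```

```text
t 18.9 p [ 0.4594 -0.0235  0.0197] yaw 96.32400860286883 z [-0.0001  0.     -1.    ] q6 -18.53736852534792 F [-0.5996  0.2337 -2.4137] T [-0.0014  0.0291 -0.0356] op 0.04849191899518501
```

Emit:
{"api": "move_arm", "payload": {"increments": [[0,0,0.1,0,3],[0,0,0.2,0,3],[0,0,0.2,0,3]]}}

```text
t: 19.27
tool_pos: [0.4593, -0.0235, 0.0176]
tool_rot: [-2.095, -2.34, 0.0]
contact_force: [-0.4, -1.4, -2.3]
opening: 0.0483
```

```bash
python3 - <<'E'
from o import *
E
```

```text
t 19.275 p [ 0.4593 -0.0235  0.0176] yaw 96.32084172625224 z [-0.0002  0.0001 -1.    ] q6 -18.533487015591227 F [-0.424  -1.3673 -2.2727] T [-0.0204  0.0055 -0.0046] op 0.04826893007358782
```

Emit:
{"api": "move_arm", "payload": {"increments": [[0,0,0.1,0,3],[0,0,0.15,0,3],[0,0,0.15,0,3]]}}

```text
t: 19.65
tool_pos: [0.4595, -0.0235, 0.0175]
tool_rot: [-2.095, -2.34, 0.001]
contact_force: [-5.3, 0.9, 7.4]
opening: 0.0482
```

```bash
python3 - <<'E'
from o import *
E
```

```text
t 19.65 p [ 0.4595 -0.0235  0.0175] yaw 96.32985579447525 z [-0.0009  0.     -1.    ] q6 -18.53147502610413 F [-5.2595  0.9018  7.3702] T [ 0.1417  0.87   -0.0002] op 0.048193153965200936
```

Emit:
{"api": "move_arm", "payload": {"increments": [[0,0,-0.1,0,3],[0,0,-0.1,0,5.2],[0,0,-0.1,0,6],[0,0,-0.1,0,7.5],[0,0,-0.1,0,8.5]]}}

```text
t: 20.27
tool_pos: [0.4596, -0.0235, 0.0173]
tool_rot: [2.095, 2.34, 0.0]
contact_force: [0.3, -0.5, -0.0]
opening: 0.0848
```

```bash
python3 - <<'E'
from o import *
from h import *
from station import get_image
for n in ("wrist",):
    d=get_image(n); cv2.imwrite(f"pics/{n}15.png",d["image"][:,:,::-1])
E
```

```text
t 20.275 p [ 0.4596 -0.0235  0.0173] yaw 96.3211567821659 z [ 0.0002 -0.     -1.    ] q6 -18.534097383835654 F [ 0.2838 -0.4838 -0.0242] T [0.0421 0.0413 0.0017] op 0.08476175461456288
```

View pics/wrist15.png

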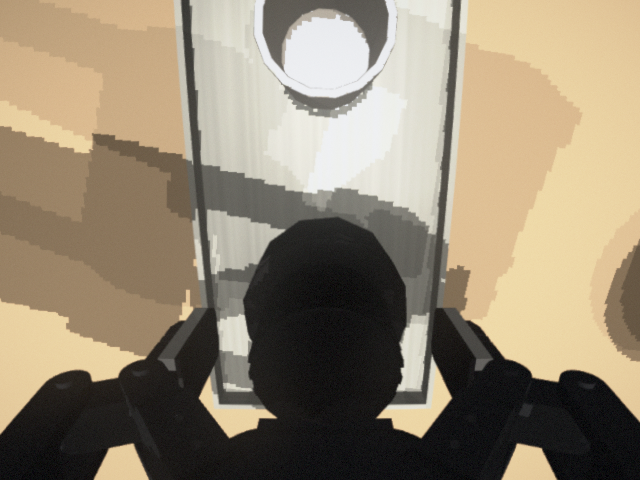

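The cap stands free between the open jaws, with the beaker clear ahead of it. Retreating straight up.

Emit:
{"api": "move_arm", "payload": {"increments": [[0,0,-2,0,8.5],[0,0,-5,0,8.5],[0,0,-9,0,8.5],[0,0,-14,0,8.5],[0,0,-19,0,8.5]]}}

```text
t: 20.95
tool_pos: [0.4591, -0.0234, 0.2086]
tool_rot: [-2.096, -2.34, 0.0]
contact_force: [0.1, 0.7, -0.1]
opening: 0.0848
```

Emit:
{"api": "move_arm", "payload": {"increments": [[-4,0,0,0,8.5],[-8,0,0,0,8.5],[-12,0,0,0,8.5],[-12,0,0,0,8.5],[-12,0,0,0,8.5]]}}

```text
t: 21.58
tool_pos: [0.4725, -0.1424, 0.207]
tool_rot: [-2.095, -2.34, -0.0]
contact_force: [0.9, -1.0, -0.5]
opening: 0.0852
```

```bash
python3 - <<'E'
from o import *
from h import *
from station import get_image
for n in ("side","scene"):
    d=get_image(n); np.savez(f"pics/{n}16.npz",**d); cv2.imwrite(f"pics/{n}16.png",d["image"][:,:,::-1])
s=cv2.imread("pics/side16.png");cv2.imwrite("pics/side16z.png",cv2.resize(s[180:330,200:400],None,fx=4,fy=4,interpolation=cv2.INTER_CUBIC))
s=cv2.imread("pics/scene16.png");cv2.imwrite("pics/scene16z.png",cv2.resize(s[180:330,260:460],None,fx=4,fy=4,interpolation=cv2.INTER_CUBIC))
E
```

```text
t 21.575 p [ 0.4725 -0.1424  0.207 ] yaw 96.31225987262201 z [-0.0004  0.0007 -1.    ] q6 -31.748774876509152 F [ 0.8559 -1.0378 -0.4536] T [-0.0126 -0.0143 -0.0119] op 0.08519826980010356
```

View pics/side16z.png

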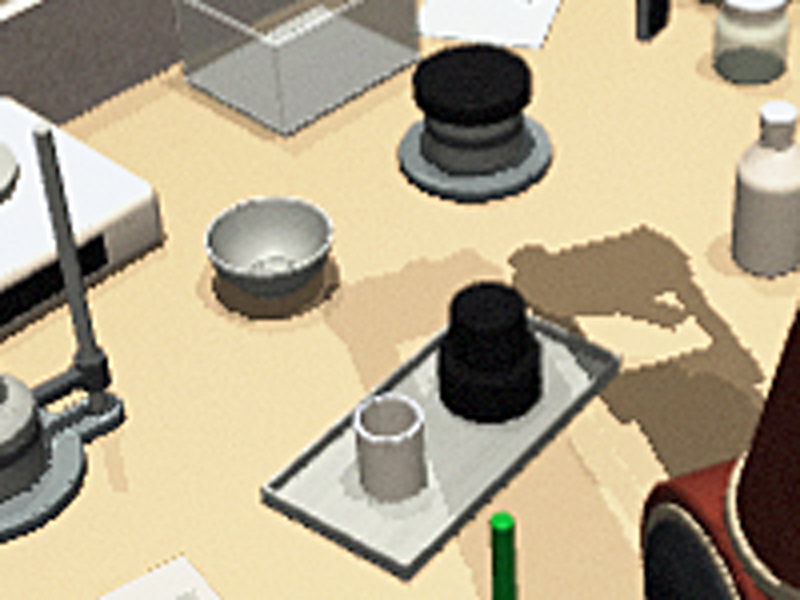

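View pics/scene16z.png

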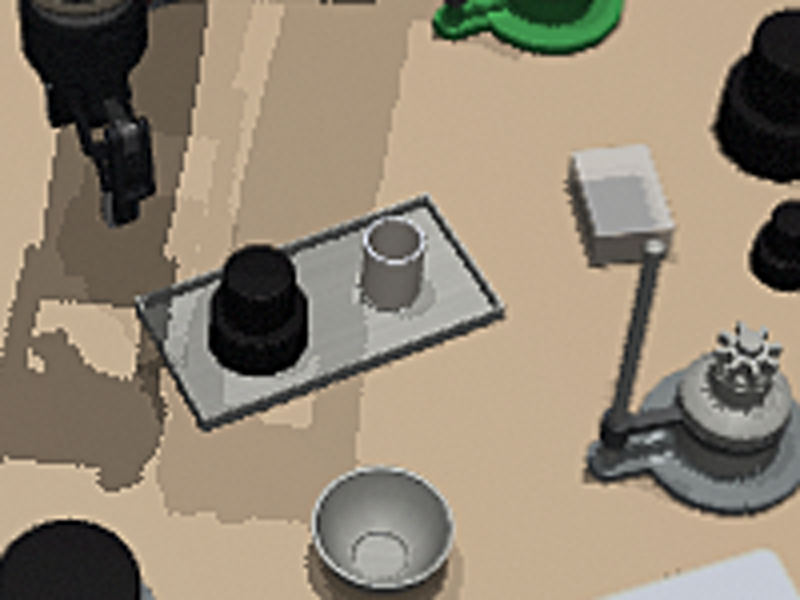

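View pics/scene16.png

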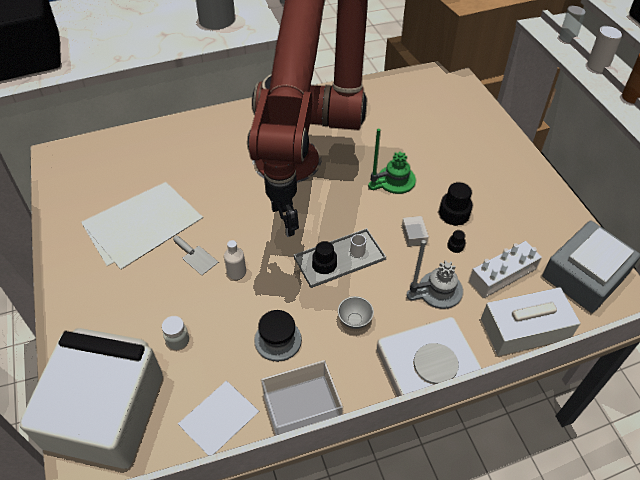

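The cap stands upright in the tray's free part, at about (325,257) in the scene view. The beaker and the other objects are where they were. One numeric check, then I'll hand in.

```bash
python3 - <<'E'
from h import *
from station import order
np.set_printoptions(precision=4,suppress=True)
s=load("scene16");e=load("side16")
X,r=tri((s,(260+258/4-.375,180+268/4-.375)),(e,(200+488/4-.375,180+306/4-.375)))
print("cap top",X,r)
c=np.array([.453,.025]);y=np.array([-.1,.995]);x=np.array([.995,.1]); print("tray x,y",(X[:2]-c)@x,(X[:2]-c)@y)
a=cv2.imread("pics/scene0.png").astype(int);b=cv2.imread("pics/scene16.png").astype(int)
B,rb=tri((s,(260+394/4-.375,180+240/4-.375)),(e,(200+390/4-.375,180+417/4-.375))); print("beaker top",B,rb)
print(order.finish_job())
E
```

```text
cap top [ 0.4565 -0.0238  0.078 ] [np.float64(0.6543185543079786), np.float64(0.654318554307911)]
tray x,y -0.0013549322085518718 -0.048947417839633536
beaker top [0.4465 0.0813 0.0574] [np.float64(0.8170235467473456), np.float64(0.8170235467471709)]
the job is handed in; nothing more can be done
None
```

I opened the clamped vessel and stood its cap upright in the free part of the tray, then handed the job in at about 22 s. I was given no verdict.

- **Unscrewing:** It took two pressed counter-clockwise strokes of about 126° and 128°, with one regrasp. At the end of the second the turning torque rose sharply, from about 0.2 to 1 N m. I took that as the 4.2 rad stop, since the thread itself can't be read directly.
- **Lifting and placing:** I lifted the cap off, carried it around the post and lowered it until it touched the tray floor. Then I let go and backed the gripper away.
- **Final position:** The cap's top measured 78 mm above the bench (79 mm expected). Its axis was about -1 mm (x) and -49 mm (y) from the tray's centre, and it looks upright in both views.
- **Other objects:** The beaker's top is within 1 mm of where it started. The rest of the bench looks unmoved, judged by eye in the last scene picture.

Two readings disagreed with what was given:
- **Fingertips:** The pictures showed them about 40 mm farther back than `ctrl.nose_length` and the reported tool position imply. My first attempt to grip closed on air just above the knob, so I measured the offset from the pictures and used that.
- **Pressing force:** It read about 6 N when I started turning, rising to about 12 N, against the stated 8–10 N. The cap turned anyway.

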